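Make up a crown try-in kit and a filling kit

TASK

Make up two kits for the next patients. In the green crown try-in tray seat the stone jaw model fully home on the plate, with its two locating holes over the dowel pins, and stand the brown bottle in the round well; in the blue filling tray put the bur stand lengthwise in the oblong pocket, the bottle with the blue cap in the round well and the small amber dappen dish in the square pocket. Everything ends upright, inside its own place and flat on its floor, and the red-labelled dropper bottle, which is not needed today, stays where it stands.

Things in the scene. Friction and masses are not known exactly. Their poses are not given: they have to be found in the camera images.
- model_mid (a point): Cream stone jaw model on a dark grey base, 120x60x50, about 0.19 kg. Point: centre, 25 above underside; x along the base through both holes, z up. Base block 72(x) x 60(y) x 18 high: grip its flat y sides, 60 apart, low down (cast above is 58 wide). At each x end a round lug, 26 wide, 10 high, with a 12 diameter vertical through hole, hole centres at x +47 and -47. Fits either way round. mm.
- brown_bottle_mid (a point): Brown glass bottle with black cap and pale label, upright, 36 mm diameter, 78 mm high (body to 64 mm). The point is its centre, 39 mm above its underside, z up.
- blue_cap_bottle_mid (a point): White bottle with blue cap and blue-edged label, upright, 30 mm diameter, 66 mm high (body to 54 mm). The point is its centre, 33 mm above its underside, z up.
- bur_stand_mid (a point): Bur stand: a gold-coloured oblong metal block 32 (x) x 70 (y) x 20 mm with small burs standing in it, 38 mm high with them. Grip the block across its 32 mm width. The point is 19 mm above its underside, y along its length, z up.
- dappen_mid (a point): Dappen dish: small amber-brown cup, waisted, 35 mm across, 30 mm high, upright. The point is its centre, 15 mm above its underside, z up.
- tray_crown: Sage-green tray 140(x) x 156(y), fixed; floor 3 thick, rim 9 high. Origin: centre of underside, z up. At y -41 an aluminium plate 126(x) x 34(y), top at z 11, with two steel dowel pins at x +47, -47: 8 diameter for 7, tapering to a 3 tip 16.5 above the plate. Model home: underside at z 11, point at (0,-41,36). Round well at (0,+43), 56 inside diameter, wall 4 above floor. mm.
- tray_filling: Blue tray 140(x) x 156(y), fixed; floor 3 thick, rim 9 high. Origin: centre of underside, z up. Places bounded by ribs 4 above the floor: oblong pocket 88(x) x 50(y) inside, centre (0,-43); round well 50 inside diameter, centre (-34,+38); square pocket 54 x 54 inside, centre (+34,+38). mm.
- dropper_mid (a point): Dropper bottle, white with a red label and pale cone cap, 40 mm diameter, 98 mm high, loose, standing near the front edge of the worktop. It belongs to neither kit. The point is its centre, 49 mm above its underside.

How it is judged:
At the end, for the whole second after the job is handed in: Jaw model home on both pins (5 mm, height 2.5 mm, 0.08 rad); both bottles, bur stand and dappen dish each within 12 mm (tray x and y) of the middle of its own place, on the floor (3 mm), upright (0.08 rad), bur stand lengthwise (0.3 rad); all released and at rest (x of model_mid in the frame of tray_crown between -0.005 and 0.005 m and y of model_mid in the frame of tray_crown between -0.046 and -0.036 m and z of model_mid in the frame of tray_crown between 0.0335 and 0.0385 m and angle between each of model_mid, brown_bottle_mid, blue_cap_bottle_mid, bur_stand_mid, dappen_mid's own z axis and vertical below 0.08 rad and angle between the x axis of model_mid and the x axis of tray_crown, either way round below 0.08 rad and linear speed of each of jaw_model, brown_bottle, blue_cap_bottle, bur_stand, dappen below 0.01 m/s and x of brown_bottle_mid in the frame of tray_crown between -0.012 and 0.012 m and y of brown_bottle_mid in the frame of tray_crown between 0.031 and 0.055 m and z of brown_bottle_mid in the frame of tray_crown between 0.039 and 0.045 m and x of blue_cap_bottle_mid in the frame of tray_filling between -0.046 and -0.022 m and y of blue_cap_bottle_mid in the frame of tray_filling between 0.026 and 0.05 m and z of blue_cap_bottle_mid in the frame of tray_filling between 0.033 and 0.039 m and x of bur_stand_mid in the frame of tray_filling between -0.012 and 0.012 m and y of bur_stand_mid in the frame of tray_filling between -0.055 and -0.031 m and z of bur_stand_mid in the frame of tray_filling between 0.019 and 0.025 m and angle between the y axis of bur_stand_mid and the x axis of tray_filling, either way round below 0.3 rad and x of dappen_mid in the frame of tray_filling between 0.022 and 0.046 m and y of dappen_mid in the frame of tray_filling between 0.026 and 0.05 m and z of dappen_mid in the frame of tray_filling between 0.015 and 0.021 m); the robot touches nothing.
It fails at once if the red-labelled dropper bottle is shifted by more than 30 mm or knocked over (distance of dropper_mid from where it was at the start of the episode above 0.03 m or angle between dropper_mid's own z axis and vertical above 0.5 rad).
It also fails if it takes over 106 s, if anything falls off the work surface, if the arm or the gripper's body presses on something with over 40 N, if the wrist force passes 120 N, or if a joint passes its speed limit or range.

ROBOT

A 6-joint arm with a two-finger parallel gripper is mounted at the origin on a cart in front of the work surface, level with it; the furniture and walls round the work are solid. World frame = base frame: x ahead of the robot, y to its left, z up, the work surface at z = 0. Lengths are in m, angles in rad, forces in N, time in s.
With the tool pointing down it reaches from about 0.35 to 0.85 m from the base axis. Payload 8.1 kg.
Tool frame: the origin (TCP) lies at the very end of the fingers, on their centre line; the grasp point (between the pads) lies 19 mm behind it (bot.pinch_z is the x of the grasp point in the tool frame, in m); x points along the fingers, y is the direction in which the jaws open and shut, and the axes are right-handed (so a half turn about x gives the same grasp; the last joint's range is limited). The gripper opens to 85 mm and grips with 20 to 120 N. Pads are 22 mm wide; open, the fingers measure 114 mm over their backs; the gripper's body (76 mm by 85 mm) begins 54 mm behind the grasp point. The pads swing forward as they close: fully open they stand 13 mm farther back than shut.
Start: joints at [-1.43, 0.13, 1.488, -0, 1.523, -0.085], TCP at [0.134, -0.585, 0.231] pointing down, gripper open.
Joint ranges: [-2.96, 2.96], [-0.89, 2.26], [0.02, 2.5], [-1.34, 4.48], [0, 2.73], [-2.66, 2.66]. Speed limits (rad/s): [2.39, 2.39, 2.79, 3.14, 3.14, 3.14].

INTERFACE

Orientations are given as a unit quaternion [w, x, y, z].
In Python, from rig import get_obs, eyes, bot gives the robot as it stands.
- The arm moves only by the shell command python3 -m handwheel 'ROWS'. ROWS is a JSON object of lists of equal length, an entry for each row: "offset": the shift along the tool's x, y, z as a fraction of full scale, a list of three; "rot": the turn, a rotation vector about the tool's x, y, z as a fraction of full scale, a list of three; "grip": the gripper command: -1 is fully open, 1 is shut, values between are in proportion. In form: {"offset": [[dx, dy, dz], ...], "rot": [[wx, wy, wz], ...], "grip": [grip, ...]}. A call has 1 to 8 rows; each row is the pose to reach, as a shift and turn from the pose commanded when the call began, along the tool's axes at that moment; what a row does not reach only later rows make up. Full scale, the value 1, is 0.08 m for a shift and 90 degrees for a turn. A row lasts 1/10 s, in which the tool goes at most 50 mm and 8.59 degrees, less where a joint would pass 70% of its speed; a pose out of reach is approached as far as the arm can. A call with a number of a shift or a turn outside -1 to 1 is refused whole. A call with a gripper value outside its range is refused whole. The fingers move at their own pace and stop on an object; the grip force is fixed at half the most. Time passes only in rows, so rows that repeat a pose let the fingers close. It gives the time, the measured TCP pose, the force and the opening at its end, in the units of the state.
- get_obs(): the state, without advancing time (a new reading comes with each control period).
- eyes.capture(name): name is "scene" or "top" or "wrist"; returns (picture, depth): 384x512x3 uint8, red, green, blue; 384x512 float32, m along the optical axis (not along the pixel's ray), 0 where there is no reading.
- eyes.camera_model(name): a dict with "fovy" (degrees; the focal length in pixels is half the picture's height over the tangent of half this angle, whatever the lens; pixels are square), "cx", "cy" (the principal point, pixels), "dist" ([k1, k2, p1, p2, k3] as OpenCV has them; the pictures are not rectified), "cam_to_world" (4x4, takes a point from camera to world coordinates). Camera axes: x right, y down, z forward; pixel columns grow to the right and rows downward; lengths in m; the calibration is good to about 2 mm. A picture is of the moment at which its call begins: read the wrist's pose just before it. camera_model takes no time and is no camera call; for the wrist camera it gives the pose at the moment of the call.
- bot.hand_in(): hands the job in, once; it reports no verdict.
Trained networks look in the newest picture that a camera, given by its name, has taken for a name from the list of things; names that differ only in an ending like _2 or _b are one class to them, and where a whole thing is asked for, a point or a joint stands for the part that bears it (a point fixed in the world has none). Each returns a list of dicts, best first, with "score" (0 to 1); they miss things now and then, are a little off and sometimes report something else, mostly with a low value. They report only what shows in the picture. A call takes as long as a camera call.
- eyes.cut_out(camera, name): "region" (384x512 bool, what is visible of it) and "rect" ([left, top, right, bottom] in pixels, round what is visible of it).
- eyes.tip_of(camera, name): "position" ([column, row] in pixels: a listed point, or the origin of a listed thing).
The state is a dict: "t": time; "joints": joint angles; "qvel": joint speeds; "tau": joint torques, N m; "position": TCP position; "tool_rot": TCP orientation; "ft_force": force on the tool from outside, world axes, zero at the start; "wrist_torque": the same for the moment, N m; "finger_gap": finger opening in m.
Only numpy, scipy, OpenCV 4.12 (cv2) and the standard library are available. Lean on these libraries where they do the work, as an engineer would, in place of code of your own. Each camera call takes 0.05 s, during which the arm holds its last target.

## Working session

There is one attempt and no reset: what is moved stays moved. The work goes in short steps, Python scripts to look and compute and a shell command to move; the robot and the scene stay as the last step left them, time stands still between calls to the robot, and variables do not carry over. Pictures are saved under pics/ and viewed, and the job is handed in when it is done.

```bash
ls; mkdir -p pics
cat > h.py <<'E'
import numpy as np,cv2
from rig import get_obs,eyes,bot
def snap(n,f):
    im,d=eyes.capture(n); cv2.imwrite('pics/'+f,im[:,:,::-1]); return im,d
E
python3 - <<'E'
from h import *
for n in['scene','top','wrist']:
    im,d=snap(n,n+'0.png'); m=eyes.camera_model(n); print(n,m['fovy'],m['cx'],m['cy'],m['dist'],np.round(m['cam_to_world'],3).tolist())
    np.save(n+'0.npy',d)
o=get_obs();print(o); print(bot.pinch_z)
E
```

```text
pics
scene 43.391367113622664 250.51929925142952 201.02908736941205 [-0.11798596  0.          0.          0.          0.        ] [[-0.641, -0.576, 0.507, 0.02], [-0.767, 0.474, -0.432, 0.518], [0.008, -0.666, -0.746, 0.756], [0.0, 0.0, 0.0, 1.0]]
top 49.68631391917307 262.4517395598862 190.15049279347545 [0.03150709 0.         0.         0.         0.        ] [[0.004, -0.992, 0.123, 0.369], [-1.0, -0.004, 0.0, 0.094], [0.0, -0.123, -0.992, 0.979], [0.0, 0.0, 0.0, 1.0]]
wrist 70.50062635273628 253.31342711012883 197.0413840481154 [0.00295887 0.         0.         0.         0.        ] [[0.224, -0.932, -0.284, 0.207], [-0.975, -0.214, -0.065, -0.569], [-0.001, 0.292, -0.957, 0.372], [0.0, 0.0, 0.0, 1.0]]
{'t': 0.15, 'joints': array([-1.43042502e+00,  1.31036130e-01,  1.48902912e+00,  5.36267644e-06,
        1.52300247e+00, -8.53932171e-02]), 'qvel': array([ 0.00181656, -0.00273596, -0.00329573,  0.00159118, -0.00150316,
        0.00121322]), 'tau': array([ 5.00122569e-04, -5.70064294e+01, -5.01158702e+01, -2.16002259e-04,
        9.50260903e-03,  4.73084424e-05]), 'position': array([ 0.13427877, -0.58434427,  0.23045648]), 'tool_rot': array([-0.07912892, -0.70259382, -0.08017166,  0.7026187 ]), 'ft_force': array([-0.4064591 ,  0.03912256, -0.75542643]), 'wrist_torque': array([0.02534228, 0.04514833, 0.02509366]), 'finger_gap': 0.08570056157339763}
-0.0187
```

View pics/scene0.png

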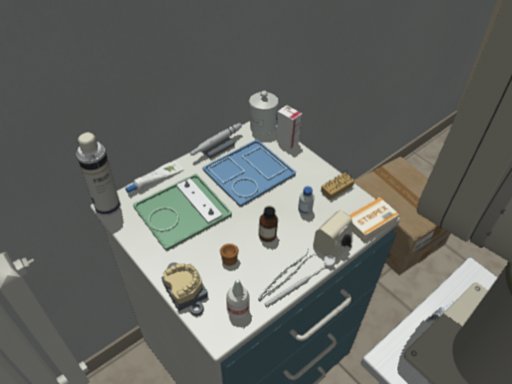

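View pics/top0.png

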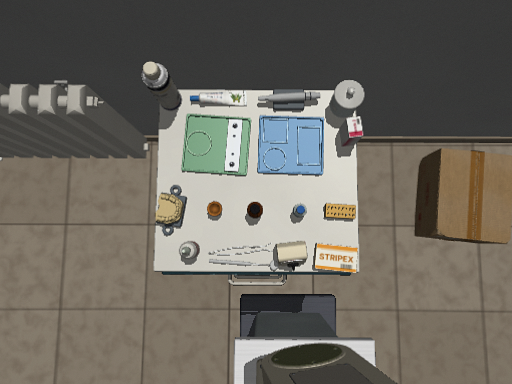

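View pics/wrist0.png

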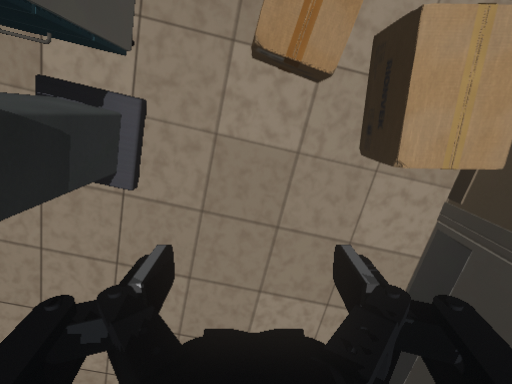

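The top view shows the green tray at about (217,145) and the blue one at (291,146). In a row are the model (170,207), dappen (215,209), brown bottle (255,210), blue cap (300,211) and bur stand (341,211). The dropper is at (188,249). Next I'll measure them.

```bash
cat >> h.py <<'E'
def K(m):
    f=192/np.tan(np.radians(m['fovy']/2)); return np.array([[f,0,m['cx']],[0,f,m['cy']],[0,0,1]]),np.array(m['dist'])
def rays(m,uv):
    k,D=K(m); p=cv2.undistortPoints(np.array(uv,float).reshape(-1,1,2),k,D).reshape(-1,2)
    return np.c_[p,np.ones(len(p))]
def onplane(m,uv,z):
    T=np.array(m['cam_to_world']); r=rays(m,uv)@T[:3,:3].T; return T[:3,3]+r*((z-T[2,3])/r[:,2])[:,None]
def cloud(m,uv,dep):
    T=np.array(m['cam_to_world']); return (rays(m,uv)*np.array(dep)[:,None])@T[:3,:3].T+T[:3,3]
def regcloud(m,reg,d):
    v,u=np.nonzero(reg&(d>0)); return cloud(m,np.c_[u,v],d[v,u])
E
python3 - <<'E'
from h import *
Z=dict(model_mid=.025,brown_bottle_mid=.039,blue_cap_bottle_mid=.033,bur_stand_mid=.019,dappen_mid=.015,tray_crown=0,tray_filling=0,dropper_mid=.049)
for c in['top','scene']:
    im,d=eyes.capture(c);m=eyes.camera_model(c)
    for n,z in Z.items():
        t=eyes.tip_of(c,n); s=eyes.cut_out(c,n)
        if t: print(c,n,round(t[0]['score'],2),np.round(t[0]['position'],1),np.round(onplane(m,[t[0]['position']],z)[0],4))
        if s:
            P=regcloud(m,s[0]['region'],d); print('   cut',round(s[0]['score'],2),s[0]['rect'],np.round(np.median(P,0),3),'min',np.round(np.percentile(P,2,axis=0),3),'max',np.round(np.percentile(P,98,axis=0),3))
            np.save(f'reg_{c}_{n}.npy',s[0]['region'])
E
```

```text
top model_mid 0.74 [171.1 208.4] [0.4444 0.3044 0.025 ]
   cut 0.87 [156.0, 184.6, 187.7, 236.5] [0.442 0.304 0.036] min [0.391 0.278 0.007] max [0.496 0.331 0.049]
top brown_bottle_mid 0.75 [256.6 209.5] [0.4415 0.1073 0.039 ]
   cut 0.73 [246.7, 201.2, 258.7, 217.7] [0.437 0.111 0.057] min [0.423 0.095 0.001] max [0.457 0.129 0.08 ]
top blue_cap_bottle_mid 0.69 [297.4 210. ] [0.4413 0.0142 0.033 ]
   cut 0.6 [290.0, 205.7, 306.1, 219.6] [0.439 0.013 0.048] min [ 0.427 -0.004 -0.   ] max [0.454 0.024 0.068]
top bur_stand_mid 0.84 [341.  208.1] [ 0.4472 -0.088   0.019 ]
   cut 0.69 [323.7, 200.9, 354.9, 218.5] [ 0.44  -0.084  0.02 ] min [ 0.424 -0.118  0.008] max [ 0.456 -0.051  0.032]
top dappen_mid 0.73 [215.2 210. ] [0.4419 0.204  0.015 ]
   cut 0.62 [207.9, 202.2, 221.5, 214.3] [0.444 0.205 0.028] min [0.429 0.189 0.019] max [0.459 0.219 0.032]
top tray_crown 0.75 [218.7 143. ] [0.6049 0.2002 0.    ]
   cut 0.87 [182.9, 112.6, 249.6, 178.0] [0.6   0.207 0.004] min [ 0.532  0.13  -0.   ] max [0.669 0.28  0.014]
top tray_filling 0.84 [290.  148.2] [0.5928 0.0283 0.    ]
   cut 0.77
[... 943 characters left out ...]
.456 -0.047  0.033]
scene dappen_mid 0.53 [225.6 258.1] [0.4438 0.2166 0.015 ]
   cut 0.87 [217.5, 246.2, 237.2, 263.9] [0.443 0.211 0.028] min [0.429 0.195 0.006] max [0.461 0.224 0.035]
scene tray_crown 0.77 [182.1 213.2] [0.5975 0.2106 0.    ]
   cut 0.89 [133.1, 171.1, 232.3, 249.7] [0.597 0.21  0.007] min [0.53  0.134 0.003] max [0.669 0.284 0.015]
scene tray_filling 0.74 [250.  172.4] [ 0.5998  0.0269 -0.    ]
   cut 0.93 [203.6, 142.0, 295.9, 207.8] [0.597 0.033 0.006] min [ 0.53  -0.045  0.002] max [0.668 0.108 0.012]
scene dropper_mid 0.96 [235.6 293.6] [0.3564 0.2622 0.049 ]
   cut 0.63 [225.4, 279.5, 249.2, 319.9] [0.342 0.27  0.055] min [0.331 0.248 0.004] max [0.364 0.283 0.098]
```

```bash
cat >> h.py <<'E'
from scipy.spatial.transform import Rotation as R
def Rt(o): return R.from_quat(np.roll(o['tool_rot'],-1)).as_matrix()
def plan(target,yaw=None,o=None):
    """target TCP world; yaw = desired angle of tool y axis in world xy (deg, mod 180). prints scaled offset, rot"""
    o=o or get_obs(); A=Rt(o); d=A.T@(np.array(target)-o['position'])/.08
    print('t',round(o['t'],2),'pos',np.round(o['position'],4),'gap',round(o['finger_gap'],4),'off',np.round(d,3),end=' ')
    if yaw is not None:
        cur=np.arctan2(A[1,1],A[0,1]); dy=(np.radians(yaw)-cur+np.pi/2)%np.pi-np.pi/2
        # desired: x down, y at cur+dy
        a=cur+dy; X=np.array([0,0,-1.]);Y=np.array([np.cos(a),np.sin(a),0]);B=np.c_[X,Y,np.cross(X,Y)]
        print('rot',np.round(R.from_matrix(A.T@B).as_rotvec()/(np.pi/2),3),'yawdeg',round(np.degrees(cur),1),end='')
    print()
E
python3 - <<'E'
from h import *
o=get_obs();print(np.round(Rt(o),3))
plan([.44,0,.25],90)
m=eyes.camera_model('top');d=np.load('top0.npy')
v,u=np.mgrid[0:384:1,0:512:1]
P=cloud(m,np.c_[u.ravel(),v.ravel()],d.ravel()).reshape(384,512,3)
def box(n,u0,u1,v0,v1):
    q=P[v0:v1,u0:u1].reshape(-1,3); q=q[q[:,2]>.006]; print(n,np.round(np.percentile(q,[1,99],axis=0),3).tolist())
box('stripex',314,360,240,274);box('cream',272,308,238,272);box('spray',142,182,60,110);box('tube',190,246,90,107);box('hp',258,322,88,108);box('tools',208,272,242,268)
# tray rims / yaw from region
for n in['tray_crown','tray_filling']:
    r=np.load(f'reg_top_{n}.npy').astype(np.uint8); v,u=np.nonzero(r)
    Q=onplane(m,np.c_[u,v],.007)[:,:2].astype(np.float32); print(n,cv2.minAreaRect(Q))
r=np.load('reg_top_bur_stand_mid.npy');v,u=np.nonzero(r);print(cv2.minAreaRect(onplane(m,np.c_[u,v],.02)[:,:2].astype(np.float32)))
E
```

```text
[[-0.     0.224 -0.975]
 [ 0.    -0.975 -0.224]
 [-1.    -0.     0.   ]]
t 1.85 pos [ 0.1343 -0.5848  0.2313] gap 0.0852 off [-0.234 -6.269 -5.36 ] rot [0.144 0.    0.   ] yawdeg -77.1
stripex [[0.304, -0.12, 0.013], [0.365, -0.024, 0.026]]
cream [[0.309, -0.001, 0.011], [0.369, 0.072, 0.07]]
spray [[0.685, 0.291, 0.009], [0.792, 0.373, 0.192]]
tube [[0.697, 0.142, 0.006], [0.734, 0.267, 0.027]]
hp [[0.69, -0.036, 0.011], [0.735, 0.101, 0.037]]
tools [[0.314, 0.074, 0.006], [0.369, 0.215, 0.979]]
tray_crown ((0.6000556945800781, 0.20449987053871155), (0.15812231600284576, 0.14591246843338013), 86.25724792480469)
tray_filling ((0.5987868309020996, 0.027617402374744415), (0.15982948243618011, 0.1438552886247635), 87.68045043945312)
((0.4403943121433258, -0.08424294739961624), (0.032439377158880234, 0.07195363193750381), 0.2538444995880127)
```

```bash
python3 -m handwheel '{"offset":[[-0.2,-1,-1],[-0.2,-1,-1],[-0.2,-1,-1]],"rot":[[0,0,0],[0,0,0],[0,0,0]],"grip":[-1,-1,-1]}'; python3 -m handwheel '{"offset":[[0,-1,-1],[0,-1,-1],[0,-1,-1]],"rot":[[0,0,0],[0,0,0],[0,0,0]],"grip":[-1,-1,-1]}'
```

```text
t: 2.15
position: [0.1964, -0.4863, 0.248]
tool_rot: [0.08, 0.703, 0.08, -0.702]
ft_force: [0.2, -0.8, -0.2]
finger_gap: 0.0855
t: 2.45
position: [0.2563, -0.3902, 0.2475]
tool_rot: [0.08, 0.703, 0.081, -0.702]
ft_force: [0.3, -0.8, -0.6]
finger_gap: 0.0853
```

```bash
for i in 1 2; do :; done; python3 -m handwheel '{"offset":[[0,-1,-1],[0,-1,-1],[0,-1,-1]],"rot":[[0,0,0],[0,0,0],[0,0,0]],"grip":[-1,-1,-1]}'; python3 -m handwheel '{"offset":[[0,-1,-1],[0,-1,-1],[0,-1,-1]],"rot":[[0,0,0],[0,0,0],[0,0,0]],"grip":[-1,-1,-1]}';  python3 -m handwheel '{"offset":[[0,-1,-0.3],[0,-1,-0.3],[0,-1,-0.3]],"rot":[[0.14,0,0],[0.14,0,0],[0.14,0,0]],"grip":[-1,-1,-1]}'
python3 - <<'E'
from h import *
o=get_obs();print(o['joints']);plan([.44,-.084,.2],0)
m=eyes.camera_model('wrist');snap('wrist','w1.png')
E
```

```text
t: 2.75
position: [0.3162, -0.2946, 0.2476]
tool_rot: [0.081, 0.703, 0.081, -0.702]
ft_force: [0.6, -0.1, -0.1]
finger_gap: 0.0856
t: 3.05
position: [0.3763, -0.1988, 0.2476]
tool_rot: [0.081, 0.703, 0.081, -0.702]
ft_force: [-1.1, -0.5, 0.1]
finger_gap: 0.0852
t: 3.35
position: [0.3806, -0.1151, 0.2475]
tool_rot: [0.002, 0.707, 0.002, -0.707]
ft_force: [0.3, -0.2, 0.4]
finger_gap: 0.0856
[-4.23627088e-01 -4.52748063e-01  1.98038460e+00  9.52521468e-04
  1.61355601e+00  1.14153647e+00]
t 3.35 pos [ 0.3806 -0.1151  0.2475] gap 0.0856 off [ 0.595 -0.384 -0.745] rot [-0.996 -0.001 -0.   ] yawdeg -89.7
```

View pics/w1.png

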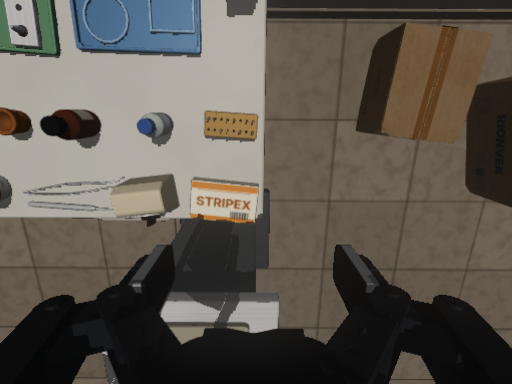

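The wrist view shows the bur stand at (231,126), square to the table, with the blue cap bottle at (153,125).

```bash
cat >> h.py <<'E'
def rect(cam,n,z,m=None):
    m=m or eyes.camera_model(cam); s=eyes.cut_out(cam,n)
    if not s: print(n,'none'); return None
    r=s[0]['region']; v,u=np.nonzero(r); Q=onplane(m,np.c_[u,v],z)[:,:2].astype(np.float32)
    mr=cv2.minAreaRect(Q); print(n,round(s[0]['score'],2),s[0]['rect'],'rect@z',np.round(mr[0],4),np.round(mr[1],4),round(mr[2],1)); return r
E
python3 - <<'E'
from h import *
m=eyes.camera_model('wrist')
rect('wrist','bur_stand_mid',.02,m);rect('wrist','blue_cap_bottle_mid',.05,m)
for n,z in(('bur_stand_mid',.019),('blue_cap_bottle_mid',.033)):
    t=eyes.tip_of('wrist',n)
    if t: print(n,t[0]['score'],t[0]['position'],onplane(m,[t[0]['position']],z))
E
```

```text
bur_stand_mid 0.74 [204.6, 110.3, 257.9, 140.9] rect@z [ 0.4412 -0.0881] [0.0683 0.0343] 86.5
blue_cap_bottle_mid 0.77 [135.8, 111.4, 175.8, 138.9] rect@z [0.4423 0.0009] [0.0301 0.0438] 12.9
bur_stand_mid 0.79 [231.7, 126.4] [[ 0.43968999 -0.08906711  0.019     ]]
blue_cap_bottle_mid 0.71 [154.3, 125.2] [[0.44084856 0.00789255 0.033     ]]
```

```bash
python3 -m handwheel '{"offset":[[1,-0.35,-0.745],[1,-0.35,-0.745],[1,-0.35,-0.745],[1,-0.35,-0.745],[1,-0.35,-0.745],[1,-0.35,-0.745],[1,-0.35,-0.745],[1,-0.35,-0.745]],"rot":[[-0.75,0,0],[-0.75,0,0],[-0.75,0,0],[-0.75,0,0],[-0.75,0,0],[-0.75,0,0],[-0.75,0,0],[-0.75,0,0]],"grip":[-0.6,-0.6,-0.6,-0.6,-0.6,-0.6,-0.6,-0.6]}'
python3 - <<'E'
from h import *
plan([.44,-.087,.1],0)
E
```

```text
t: 4.4
position: [0.4394, -0.0911, 0.1671]
tool_rot: [-0.396, -0.586, -0.396, 0.586]
ft_force: [-1.2, -0.3, -0.2]
finger_gap: 0.0683
t 4.4 pos [ 0.4394 -0.0911  0.1671] gap 0.0683 off [ 0.839 -0.012 -0.05 ] rot [-0.243  0.     0.   ] yawdeg -21.9
```

```bash
python3 -m handwheel '{"offset":[[0.84,-0.01,-0.05],[0.84,-0.01,-0.05],[0.84,-0.01,-0.05],[0.84,-0.01,-0.05]],"rot":[[-0.22,0,0],[-0.22,0,0],[-0.22,0,0],[-0.22,0,0]],"grip":[-0.6,-0.6,-0.6,-0.6]}'
python3 - <<'E'
from h import *
plan([.44,-.087,.005],0)
snap('wrist','w2.png');rect('wrist','bur_stand_mid',.02)
E
```

```text
t: 4.8
position: [0.4395, -0.0866, 0.099]
tool_rot: [-0.489, -0.51, -0.49, 0.511]
ft_force: [0.9, 0.1, 0.2]
finger_gap: 0.0681
t 4.8 pos [ 0.4395 -0.0866  0.099 ] gap 0.0681 off [1.175 0.009 0.005] rot [-0.027 -0.     0.001] yawdeg -2.4
bur_stand_mid 0.8 [239.2, 160.6, 275.5, 241.1] rect@z [ 0.4429 -0.0846] [0.0727 0.0311] 86.5
```

View pics/w2.png

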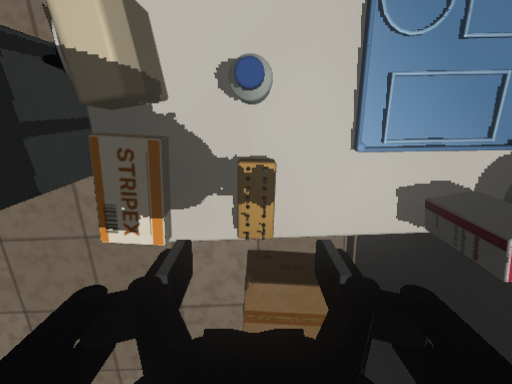

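The bur stand is at (257,200), centred between the jaws. Descending.

```bash
python3 -m handwheel '{"offset":[[0.6,0.015,0.01],[0.9,0.015,0.01],[0.9,0.015,0.01]],"rot":[[0,0,0],[0,0,0],[0,0,0]],"grip":[-0.6,-0.6,-0.6]}'; python3 -m handwheel '{"offset":[[0.27,0,0],[0.27,0,0],[0.27,0,0],[0.27,0,0],[0.27,0,0],[0.27,0,0],[0.27,0,0]],"rot":[[0,0,0],[0,0,0],[0,0,0],[0,0,0],[0,0,0],[0,0,0],[0,0,0]],"grip":[-0.6,-0.6,1,1,1,1,1]}'
```

```text
t: 5.2
position: [0.4387, -0.086, 0.0251]
tool_rot: [-0.487, -0.51, -0.491, 0.512]
ft_force: [-0.2, 0.3, -1.0]
finger_gap: 0.0686
t: 5.9
position: [0.443, -0.0869, 0.0085]
tool_rot: [0.491, 0.511, 0.489, -0.51]
ft_force: [-2.1, -0.1, 8.0]
finger_gap: 0.0304
```

```bash
python3 -m handwheel '{"offset":[[-0.5,0,0],[-1,0,0],[-1,0,0]],"rot":[[0,0,0],[0,0,0],[0,0,0]],"grip":[1,1,1]}'; python3 -m handwheel '{"offset":[[-1,0,-1],[-1,0,-1],[-1,0,-1],[-1,0,-1],[-1,0,-1],[-1,0,-1],[-1,0,-1],[-1,0,-1]],"rot":[[0.76,0,0],[0.76,0,0],[0.76,0,0],[0.76,0,0],[0.76,0,0],[0.76,0,0],[0.76,0,0],[0.76,0,0]],"grip":[1,1,1,1,1,1,1,1]}'
python3 - <<'E'
from h import *
plan([.45,.06,.2],-90)
E
```

```text
t: 6.2
position: [0.4459, -0.0878, 0.0933]
tool_rot: [0.493, 0.512, 0.486, -0.508]
ft_force: [1.0, 0.6, -1.2]
finger_gap: 0.0302
t: 7.0
position: [0.4447, -0.0064, 0.1666]
tool_rot: [0.118, 0.697, 0.118, -0.697]
ft_force: [-1.6, 0.1, -1.3]
finger_gap: 0.0304
t 7.0 pos [ 0.4447 -0.0064  0.1666] gap 0.0304 off [-0.417 -0.762 -0.335] rot [ 0.213 -0.    -0.   ] yawdeg -70.8
```

```bash
python3 -m handwheel '{"offset":[[-0.6,-0.86,-0.3],[-0.6,-0.86,-0.3],[-0.6,-0.86,-0.3],[-0.6,-0.86,-0.3]],"rot":[[0.21,0,0],[0.21,0,0],[0.21,0,0],[0.21,0,0]],"grip":[1,1,1,1]}'
python3 - <<'E'
from h import *
plan([.45,.06,.2],-90)
m=eyes.camera_model('wrist');im,d=snap('wrist','w3.png');np.save('w3.npy',d);np.save('w3im.npy',im)
import pickle;pickle.dump(m,open('w3m.pkl','wb'))
E
```

```text
t: 7.4
position: [0.4448, 0.0673, 0.2155]
tool_rot: [0.004, 0.708, 0.004, -0.706]
ft_force: [-0.2, -1.2, -2.2]
finger_gap: 0.0302
t 7.4 pos [0.4448 0.0673 0.2155] gap 0.0302 off [ 0.194  0.092 -0.063] rot [ 0.008 -0.001  0.   ] yawdeg -89.3
```

View pics/w3.png

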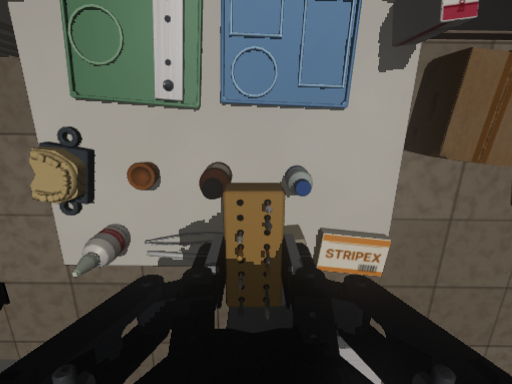

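The view shows the bur stand held square. The model's lug holes are at (69,137) and (71,207), and the trays are cut off at the top edge. I'll move forward and up for a tray measurement.

```bash
python3 -m handwheel '{"offset":[[-0.9,0,-0.8],[-0.9,0,-0.8],[-0.9,0,-0.8]],"rot":[[0,0,0],[0,0,0],[0,0,0]],"grip":[1,1,1]}'
python3 - <<'E'
from h import *
import pickle
m=pickle.load(open('w3m.pkl','rb'))
print(onplane(m,[[69,137],[71,207]],.010))
m=eyes.camera_model('wrist');im,d=snap('wrist','w4.png');np.save('w4.npy',d);np.save('w4im.npy',im);pickle.dump(m,open('w4m.pkl','wb'))
cv2.imwrite('pics/w4z.png',cv2.resize(im[20:190,20:420],None,fx=2,fy=2,interpolation=cv2.INTER_CUBIC)[:,:,::-1])
E
```

```text
t: 7.75
position: [0.5125, 0.0661, 0.2906]
tool_rot: [0.004, 0.71, 0.004, -0.705]
ft_force: [-0.5, 0.1, 0.3]
finger_gap: 0.0304
[[0.4898147  0.29708096 0.01      ]
 [0.39726054 0.31146106 0.01      ]]
```

View pics/w4.png

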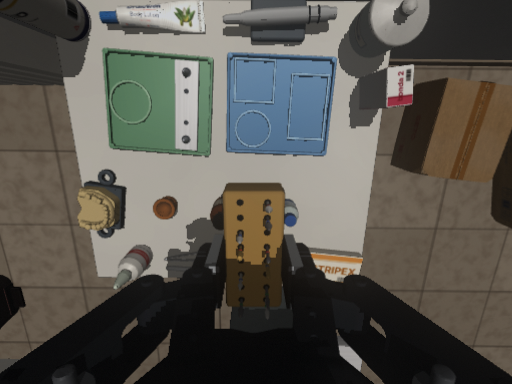

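View pics/w4z.png

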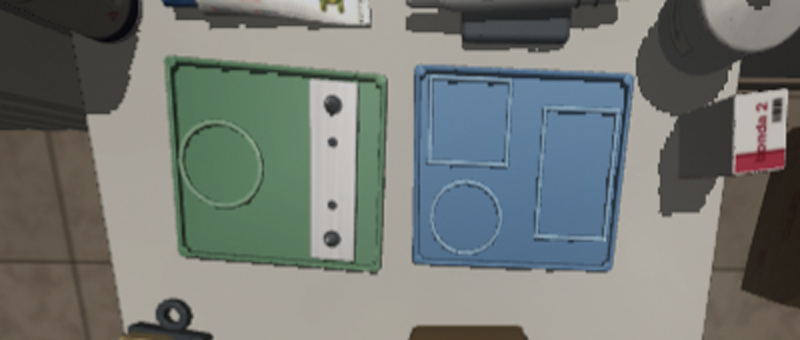

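```bash
cat > tr.py <<'E'
from h import *
import pickle
m=pickle.load(open('w4m.pkl','rb')); print(np.round(m['cam_to_world'],3).tolist())
im=np.load('w4im.npy');d=np.load('w4.npy')
f=lambda L:np.array(L)/2+20-0.25
def fit(pts,loc,z):
    W=onplane(m,pts,z)[:,:2]; L=np.array(loc)
    c=W-W.mean(0);l=L-L.mean(0); th=np.arctan2((l[:,0]*c[:,1]-l[:,1]*c[:,0]).sum(),(l*c).sum())
    Rm=np.array([[np.cos(th),-np.sin(th)],[np.sin(th),np.cos(th)]]); o=W.mean(0)-Rm@L.mean(0)
    print('yaw',round(np.degrees(th),2),'org',np.round(o,4),'res mm',np.round((W-(L@Rm.T+o))*1e3,1).tolist())
C=[[.07,.078],[.07,-.078],[-.07,-.078],[-.07,.078]]
fit(f([[167,57],[387,75],[381,272],[180,257]]),C,.009)
fit(f([[414,66],[632,75],[611,271],[412,264]]),C,.009)
hsv=cv2.cvtColor(im,cv2.COLOR_RGB2HSV)
for n,(lo,hi) in dict(crown=(55,80),fill=(100,118)).items():
    k=((hsv[...,0]>lo)&(hsv[...,0]<hi)&(hsv[...,1]>70)).astype(np.uint8); k[:45]=0;k[165:]=0;k[:,:95]=0;k[:,345:]=0
    k=cv2.morphologyEx(k,cv2.MORPH_OPEN,np.ones((3,3)));v,u=np.nonzero(k); print(n,len(u),cv2.minAreaRect(onplane(m,np.c_[u,v],.009)[:,:2].astype(np.float32)))
print('pins@plate+8',onplane(m,f([[333,103],[332,239]]),.019))
print('pocket',onplane(m,f([[545,108],[616,111],[605,241],[536,237]]),.007), 'ctr', onplane(m,f([[575.5,174]]),.007))
print('wells',onplane(m,f([[465,217],[469,122],[221,164]]),.007))
E
python3 tr.py
```

```text
[[0.011, -0.959, -0.285, 0.586], [-1.0, -0.01, -0.004, 0.066], [0.001, 0.285, -0.959, 0.433], [0.0, 0.0, 0.0, 1.0]]
yaw -3.78 org [0.6007 0.2045] res mm [[-1.0, -1.5], [-0.2, 1.0], [0.8, 0.8], [0.4, -0.3]]
yaw -1.43 org [0.6001 0.0289] res mm [[-0.9, -1.1], [-1.1, 1.3], [1.1, 0.6], [0.9, -0.7]]
crown 1267 ((0.6041302680969238, 0.26123717427253723), (0.1299024373292923, 0.044571541249752045), 3.4133148193359375)
fill 10015 ((0.6004253029823303, 0.028383124619722366), (0.15419524908065796, 0.1385989487171173), 88.38786315917969)
pins@plate+8 [[0.64520033 0.15997059 0.019     ]
 [0.55210785 0.16629106 0.019     ]]
pocket [[ 0.6453127   0.01037978  0.007     ]
 [ 0.64386396 -0.04088462  0.007     ]
 [ 0.55187694 -0.0406525   0.007     ]
 [ 0.55433046  0.01256103  0.007     ]] ctr [[ 0.60051416 -0.01463804  0.007     ]]
wells [[0.56863533 0.06720585 0.007     ]
 [0.63540916 0.06495781 0.007     ]
 [0.60460689 0.24788422 0.007     ]]
```

Both trays are measured and consistent: the crown has yaw −3.8° with origin (0.6007, 0.2045), and the filling tray has yaw −1.5° with origin (0.6003, 0.0287). The pins come out 93 mm apart, against 94 expected. Now I'll place the bur stand.

```bash
python3 - <<'E'
from h import *
plan([.599,-.0145,.09],-91.5)
E
python3 -m handwheel '{"offset":[[1,1,-1],[1,1,-1],[1,1,-1],[1,1,-1]],"rot":[[0.025,0,0],[0.025,0,0],[0.025,0,0],[0.025,0,0]],"grip":[1,1,1,1]}'
python3 - <<'E'
from h import *
plan([.599,-.0145,.09],-91.5)
E
```

```text
t 7.8 pos [0.5104 0.0662 0.2881] gap 0.0302 off [ 2.48   1.02  -1.088] rot [ 0.024 -0.002 -0.   ] yawdeg -89.4
t: 8.2
position: [0.5868, -0.0153, 0.1991]
tool_rot: [0.011, -0.703, 0.011, 0.711]
ft_force: [-1.2, 0.9, -1.6]
finger_gap: 0.0301
t 8.2 pos [ 0.5868 -0.0153  0.1991] gap 0.0301 off [ 1.362 -0.015 -0.167] rot [-0.003  0.007 -0.   ] yawdeg -91.8
```

```bash
python3 -m handwheel '{"offset":[[1,0,-0.15],[1,0,-0.15],[1,0,-0.15]],"rot":[[0,0.005,0],[0,0.005,0],[0,0.005,0]],"grip":[1,1,1]}'
python3 -m handwheel '{"offset":[[1,0,0],[1,0,0],[1,0,0]],"rot":[[0,0,0],[0,0,0],[0,0,0]],"grip":[1,1,1]}'
python3 - <<'E'
from h import *
plan([.599,-.0145,.0115],-91.5)
E
```

```text
t: 8.5
position: [0.5961, -0.0121, 0.1199]
tool_rot: [0.01, -0.706, 0.01, 0.708]
ft_force: [-0.9, 0.3, -1.6]
finger_gap: 0.0301
t: 8.8
position: [0.5977, -0.012, 0.0429]
tool_rot: [0.01, -0.707, 0.01, 0.707]
ft_force: [-1.1, -0.4, -1.9]
finger_gap: 0.0302
t 8.8 pos [ 0.5977 -0.012   0.0429] gap 0.0302 off [ 0.392  0.031 -0.017] rot [-0.001  0.     0.   ] yawdeg -91.6
```

```bash
python3 -m handwheel '{"offset":[[0.39,0.03,-0.02],[0.39,0.03,-0.02],[0.39,0.03,-0.02],[0.39,0.03,-0.02],[0.39,0.03,-0.02],[0.39,0.03,-0.02]],"rot":[[0,0,0],[0,0,0],[0,0,0],[0,0,0],[0,0,0],[0,0,0]],"grip":[1,1,1,-0.3,-0.3,-0.3]}'
python3 -m handwheel '{"offset":[[-0.6,0,0],[-1,0,0],[-1,0,0]],"rot":[[0,0,0],[0,0,0],[0,0,0]],"grip":[-0.3,-0.5,-0.5]}'
python3 - <<'E'
from h import *
snap('top','t1.png');rect('top','bur_stand_mid',.023);plan([.442,.207,.15],-90)
E
```

```text
t: 9.4
position: [0.6048, -0.0149, 0.0171]
tool_rot: [-0.01, 0.711, -0.01, -0.703]
ft_force: [-0.6, -0.3, -0.2]
finger_gap: 0.0554
t: 9.7
position: [0.6074, -0.0153, 0.1025]
tool_rot: [-0.01, 0.714, -0.01, -0.7]
ft_force: [0.8, -0.6, 0.1]
finger_gap: 0.0637
bur_stand_mid 0.5 [310.1, 130.7, 318.6, 155.8] rect@z [ 0.5989 -0.0258] [0.0141 0.0558] 85.4
t 9.8 pos [ 0.6042 -0.015   0.0972] gap 0.0642 off [-0.684 -2.715  2.099] rot [-0.018 -0.007 -0.   ] yawdeg -91.6
```

View pics/t1.png

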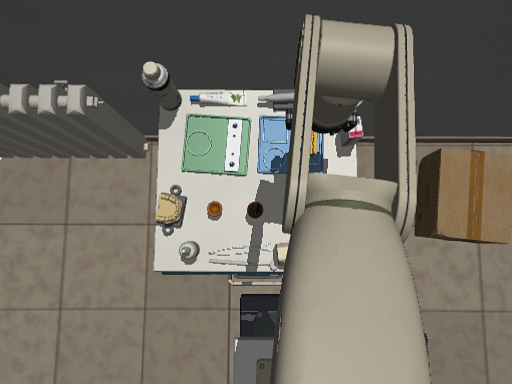

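```bash
python3 -m handwheel '{"offset":[[-1,-0.5,0.5],[-1,-1,0.5],[-1,-1,0.5]],"rot":[[0,0,0],[0,0,0],[0,0,0]],"grip":[-1,-1,-1]}'; python3 -m handwheel '{"offset":[[0,-1,0.6],[0,-1,0.6],[0,-1,0.6]],"rot":[[0,0,0],[0,0,0],[0,0,0]],"grip":[-1,-1,-1]}';python3 -m handwheel '{"offset":[[0,-1,0.6],[0,-1,0.6],[0,-1,0.6]],"rot":[[0,0,0],[0,0,0],[0,0,0]],"grip":[-1,-1,-1]}'
python3 - <<'E'
from h import *
plan([.4435,.3043,.15],-98.8)
m=eyes.camera_model('wrist');snap('wrist','w5.png')
s=eyes.cut_out('wrist','bur_stand_mid'); rect('wrist','model_mid',.03,m)
if s:print('bur',s[0]['rect'],s[0]['score'])
E
```

```text
t: 10.1
position: [0.5641, 0.0683, 0.1763]
tool_rot: [-0.01, 0.71, -0.01, -0.704]
ft_force: [1.0, -0.3, 0.3]
finger_gap: 0.0854
t: 10.4
position: [0.5157, 0.1515, 0.173]
tool_rot: [-0.009, 0.709, -0.008, -0.706]
ft_force: [0.3, -0.5, -0.4]
finger_gap: 0.0852
t: 10.7
position: [0.4704, 0.232, 0.1727]
tool_rot: [-0.009, 0.709, -0.009, -0.705]
ft_force: [0.4, -0.4, -0.5]
finger_gap: 0.0857
t 10.7 pos [0.4704 0.232  0.1727] gap 0.0857 off [ 0.283 -0.895  0.36 ] rot [ 0.082 -0.003  0.   ] yawdeg -91.4
model_mid 0.92 [156.1, 155.8, 217.8, 253.2] rect@z [0.4516 0.3056] [0.0627 0.1108] 80.7
bur [470.6, 0.0, 512.0, 81.8] 0.67
```

View pics/w5.png

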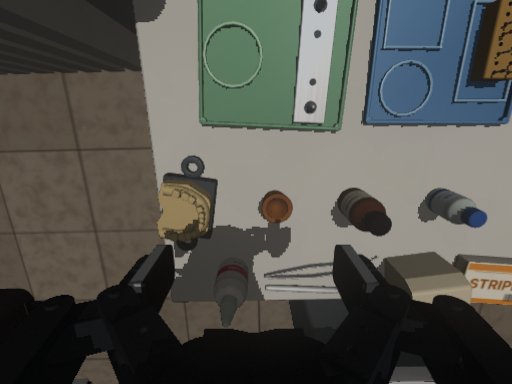

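```bash
python3 -m handwheel '{"offset":[[0.1,-0.9,0.36],[0.1,-0.9,0.36],[0.1,-0.9,0.36],[0.1,-0.9,0.36]],"rot":[[0.08,0,0],[0.08,0,0],[0.08,0,0],[0.08,0,0]],"grip":[-1,-1,-1,-1]}'
python3 - <<'E'
from h import *
plan([.4435,.3043,.1],-98.8)
m=eyes.camera_model('wrist');im,d=snap('wrist','w6.png');print(onplane(m,[[192,167]],.01))
import pickle;pickle.dump(m,open('w6m.pkl','wb'))
E
```

```text
t: 11.25
position: [0.4471, 0.3007, 0.1654]
tool_rot: [-0.054, 0.708, -0.055, -0.702]
ft_force: [-0.7, -0.4, 0.3]
finger_gap: 0.0854
t 11.25 pos [0.4471 0.3007 0.1654] gap 0.0854 off [ 0.817 -0.038  0.058] rot [-0.    -0.005 -0.   ] yawdeg -98.8
[[0.47726548 0.36365163 0.01      ]]
```

View pics/w6.png

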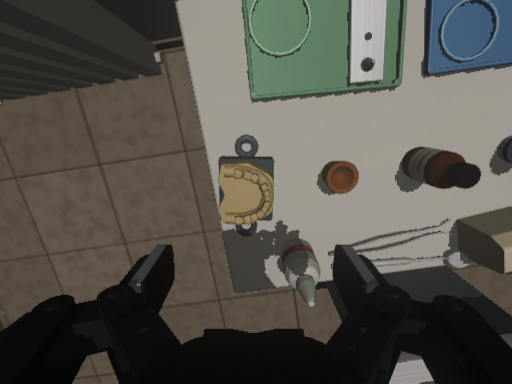

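Run:
```python
from h import *
import pickle;m=pickle.load(open('w6m.pkl','rb'))
W=onplane(m,[[246,146.5],[246.5,229]],.01);print(W,W.mean(0),np.linalg.norm(W[0]-W[1]),np.degrees(np.arctan2(*(W[0]-W[1])[[1,0]])))
print(onplane(m,[[219,157],[274,157],[219,220],[274,220]],.018))
```

```text
[[0.49018857 0.30105898 0.01      ]
 [0.39486283 0.31605117 0.01      ]] [0.4425257  0.30855508 0.01      ] 0.09649747463245553 -8.937879993796528
[[0.48450524 0.33090956 0.018     ]
 [0.47549068 0.27305282 0.018     ]
 [0.41400053 0.34449767 0.018     ]
 [0.40433408 0.28255798 0.018     ]]
```

```bash
python3 -m handwheel '{"offset":[[0.5,-0.07,0.05],[1,-0.07,0.05],[1,-0.07,0.05]],"rot":[[0,-0.005,0],[0,-0.005,0],[0,-0.005,0]],"grip":[-1,-1,-1]}'
python3 - <<'E'
from h import *
plan([.443,.307,.002],-98.9)
snap('wrist','w7.png')
E
```

```text
t: 11.6
position: [0.441, 0.3041, 0.0801]
tool_rot: [0.053, -0.702, 0.057, 0.708]
ft_force: [-0.4, -0.1, -1.9]
finger_gap: 0.0854
t 11.6 pos [0.441  0.3041 0.0801] gap 0.0854 off [ 0.975 -0.045 -0.028] rot [-0.     0.005 -0.004] yawdeg -98.9
```

View pics/w7.png

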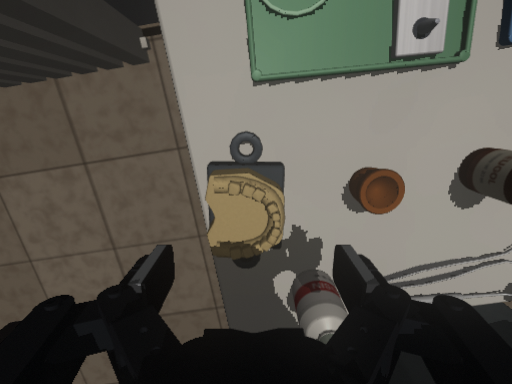

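```bash
python3 -m handwheel '{"offset":[[0.4,-0.04,-0.02],[0.7,-0.04,-0.02],[0.9,-0.04,-0.02],[0.98,-0.04,-0.02]],"rot":[[0,0,0],[0,0,0],[0,0,0],[0,0,0]],"grip":[-1,-1,-1,-1]}'
python3 - <<'E'
from h import *
plan([.443,.307,.002],-98.9)
E
```

```text
t: 12.05
position: [0.4472, 0.3104, 0.0084]
tool_rot: [-0.055, 0.705, -0.054, -0.705]
ft_force: [0.2, -1.2, 0.1]
finger_gap: 0.0852
t 12.05 pos [0.4472 0.3104 0.0084] gap 0.0852 off [0.08  0.05  0.046] rot [ 0.    -0.     0.001] yawdeg -98.9
```

```bash
python3 -m handwheel '{"offset":[[0.08,0.02,0.04],[0.08,0.02,0.04],[0.08,0.02,0.04],[0.08,0.02,0.04],[0.08,0.02,0.04],[0.08,0.02,0.04],[0.08,0.02,0.04]],"rot":[[0,0,0],[0,0,0],[0,0,0],[0,0,0],[0,0,0],[0,0,0],[0,0,0]],"grip":[-1,-1,1,1,1,1,1]}'
python3 - <<'E'
from h import *
plan([.443,.307,.002],-98.9)
E
```

```text
t: 12.75
position: [0.444, 0.3104, 0.0028]
tool_rot: [-0.055, 0.706, -0.054, -0.704]
ft_force: [-1.2, -1.2, 6.6]
finger_gap: 0.0581
t 12.75 pos [0.444  0.3104 0.0028] gap 0.0581 off [0.01  0.044 0.006] rot [ 0.001 -0.001  0.002] yawdeg -98.8
```

```bash
python3 -m handwheel '{"offset":[[-0.3,0,0],[-0.8,0,0],[-1,0,0],[-1,0,0]],"rot":[[0,0,0],[0,0,0],[0,0,0],[0,0,0]],"grip":[1,1,1,1]}'
python3 -m handwheel '{"offset":[[-0.6,0.5,-0.9],[-0.6,0.9,-0.9],[-0.6,0.9,-0.9]],"rot":[[-0.055,0,0],[-0.055,0,0],[-0.055,0,0]],"grip":[1,1,1]}'
python3 - <<'E'
from h import *
plan([.5985,.1634,.13],-93.9)
snap('wrist','w8.png')
E
```

```text
t: 13.15
position: [0.4452, 0.3111, 0.0849]
tool_rot: [-0.056, 0.707, -0.053, -0.703]
ft_force: [1.0, 0.5, -2.4]
finger_gap: 0.0582
t: 13.45
position: [0.5051, 0.2246, 0.1299]
tool_rot: [-0.025, 0.707, -0.025, -0.706]
ft_force: [0.8, 1.3, -0.9]
finger_gap: 0.0586
t 13.45 pos [0.5051 0.2246 0.1299] gap 0.0586 off [ 0.002  0.681 -1.218] rot [-0.001 -0.001  0.   ] yawdeg -94.0
```

View pics/w8.png

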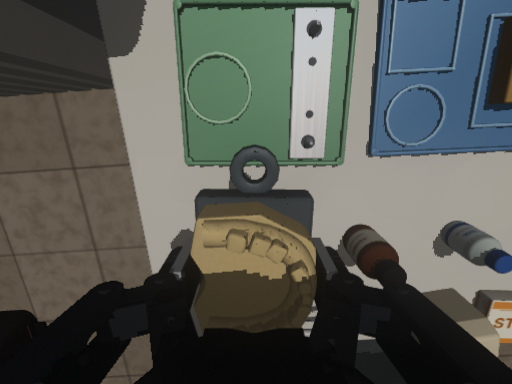

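```bash
python3 -m handwheel '{"offset":[[0,0.34,-0.6],[0,0.68,-1],[0,0.68,-1]],"rot":[[0,0,0],[0,0,0],[0,0,0]],"grip":[1,1,1]}'
python3 - <<'E'
from h import *
plan([.5985,.1634,.06],-93.9)
o=get_obs();m=eyes.camera_model('wrist');im,d=snap('wrist','w9.png')
cv2.imwrite('pics/w9z.png',cv2.resize(im[60:260,150:380],None,fx=3,fy=3,interpolation=cv2.INTER_CUBIC)[:,:,::-1])
import pickle;pickle.dump((o,m,d),open('w9.pkl','wb'))
E
```

```text
t: 13.8
position: [0.5812, 0.164, 0.1271]
tool_rot: [0.025, -0.706, 0.026, 0.707]
ft_force: [0.2, 0.4, -1.5]
finger_gap: 0.0584
t 13.8 pos [0.5812 0.164  0.1271] gap 0.0584 off [ 0.838 -0.009 -0.216] rot [-0.002  0.    -0.001] yawdeg -94.1
```

View pics/w9.png

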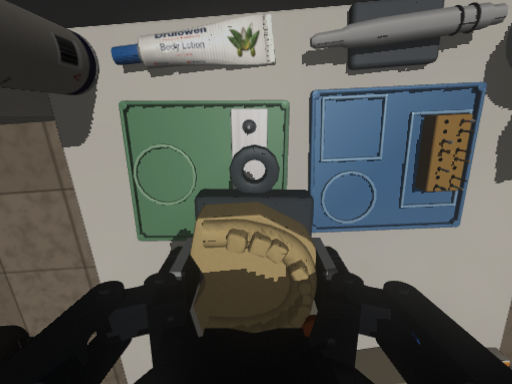

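View pics/w9z.png

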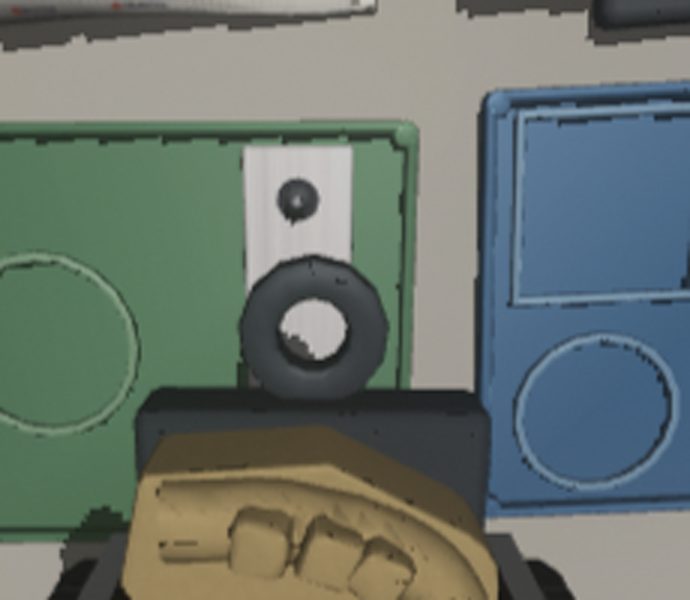

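Run:
```python
from h import *
import pickle;o,m,d=pickle.load(open('w9.pkl','rb'))
q=lambda a,b:[a/3+150-.33,b/3+60-.33]
zt=o['position'][2]+.0072
H=onplane(m,[q(314,327)],zt)[0]; print('hole',H, 'depth pts',np.round(cloud(m,[q(265,300),q(360,300),q(315,275)],[d[int(q(x,y)[1]+.5),int(q(x,y)[0]+.5)] for x,y in((265,300),(360,300),(315,275))]),4).tolist(), zt)
P=onplane(m,[q(297.5,200)],.019)[0];print('pin',P,onplane(m,[q(297.5,200)],.0275)[0])
A=Rt(o);print('hole in tool',A.T@(H-o['position']))
# plate edges
print('plate',onplane(m,[q(244,148),q(352,147),q(246,240)],.011))
```

```text
hole [0.62964459 0.15916309 0.13425628] depth pts [[0.6347, 0.1669, 0.1339], [0.6336, 0.1512, 0.1341], [0.6381, 0.1584, 0.1333]] 0.13425627532814455
pin [0.64563529 0.16234509 0.019     ] [0.64598023 0.16219656 0.0275    ]
hole in tool [-0.00722285  0.00135035 -0.04861415]
plate [[0.66155486 0.17735637 0.011     ]
 [0.6595013  0.14496586 0.011     ]
 [0.63448028 0.1793477  0.011     ]]
```

```bash
python3 -m handwheel '{"offset":[[0.4,-0.05,-0.2],[0.8,-0.05,-0.2],[1,-0.05,-0.2],[1,-0.05,-0.2],[1,-0.05,-0.2]],"rot":[[0,0,0],[0,0,0],[0,0,0],[0,0,0],[0,0,0]],"grip":[1,1,1,1,1]}'
cat > look.py <<'E'
import sys
from h import *
plan([.5973,.167,.04],-93.9)
o=get_obs();m=eyes.camera_model('wrist');im,d=snap('wrist',sys.argv[1]+'.png')
cv2.imwrite('pics/'+sys.argv[1]+'z.png',cv2.resize(im[60:260,150:380],None,fx=3,fy=3,interpolation=cv2.INTER_CUBIC)[:,:,::-1])
import pickle;pickle.dump((o,m,d),open(sys.argv[1]+'.pkl','wb'))
E
python3 look.py w10
```

```text
t: 14.35
position: [0.5946, 0.1713, 0.0491]
tool_rot: [0.024, -0.706, 0.023, 0.707]
ft_force: [-0.3, 0.1, -1.3]
finger_gap: 0.0582
t 14.35 pos [0.5946 0.1713 0.0491] gap 0.0582 off [ 0.113  0.051 -0.038] rot [0.    0.001 0.001] yawdeg -93.9
```

View pics/w10z.png

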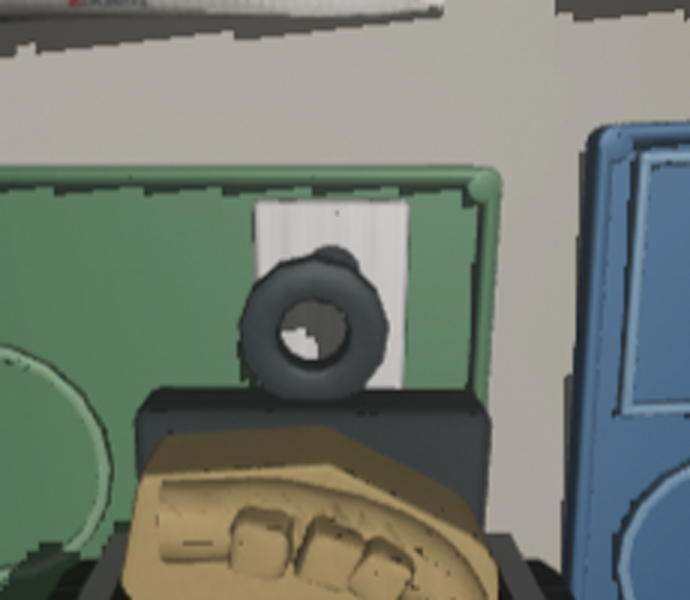

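```bash
cat > cmpx.py <<'E'
import sys
from h import *
import pickle
q=lambda a,b:[a/3+150-.33,b/3+60-.33]
def go(tag,hole,plate,pin=None,zpin=.011):
    o,m,d=pickle.load(open(tag+'.pkl','rb'))
    zt=o['position'][2]+.0072
    print('hole',np.round(onplane(m,[q(*hole)],zt)[0],4),'plate edges',np.round(onplane(m,[q(*p) for p in plate],.011),4).tolist())
    if pin: print('pin',np.round(onplane(m,[q(*pin)],zpin)[0],4))
E
python3 - <<'E'
from cmpx import *
go('w10',(314,327),[(255,203),(409,203),(258,270),(404,370)],(335,247))
E
```

```text
hole [0.643  0.1667 0.0563] plate edges [[0.6618, 0.1779, 0.011], [0.6596, 0.1451, 0.011], [0.6476, 0.1785, 0.011], [0.623, 0.1474, 0.011]]
pin [0.6514 0.1614 0.011 ]
```

```bash
python3 -m handwheel '{"offset":[[0.08,0.056,-0.035],[0.08,0.056,-0.035],[0.08,0.056,-0.035],[0.08,0.056,-0.035]],"rot":[[0,0,0],[0,0,0],[0,0,0],[0,0,0]],"grip":[1,1,1,1]}'
python3 look.py w11
```

```text
t: 14.8
position: [0.5981, 0.166, 0.0432]
tool_rot: [-0.025, 0.707, -0.024, -0.706]
ft_force: [-0.5, -0.3, -1.8]
finger_gap: 0.0582
t 14.8 pos [0.5981 0.166  0.0432] gap 0.0582 off [ 0.04  -0.011  0.01 ] rot [-0.    -0.     0.001] yawdeg -93.9
```

View pics/w11z.png

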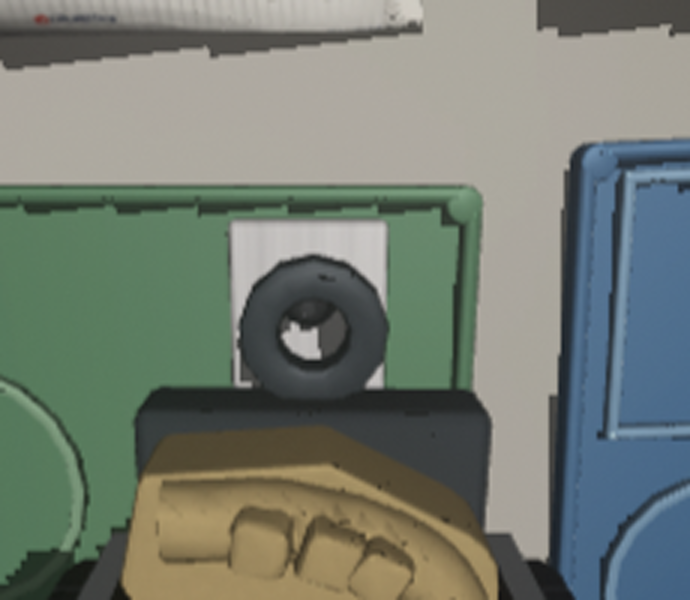

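```bash
cat >> cmpx.py <<'E'
def axis(tag,hole,zs=(.0275,.018,.011),h=.0072):
    o,m,d=pickle.load(open(tag+'.pkl','rb')); zt=o['position'][2]+h
    H=onplane(m,[q(*hole)],zt)[0]; k,D=K(m); T=np.linalg.inv(m['cam_to_world'])
    for z in zs:
        p=T[:3,:3]@np.array([H[0],H[1],z])+T[:3,3]; uv=cv2.projectPoints(p.reshape(1,3),np.zeros(3),np.zeros(3),k,D)[0].ravel()
        print(z,'zoom px',np.round((uv+.33-[150,60])*3,1),'px/mm',k[0,0]/p[2]*3/1000)
    print('hole',H)
E
python3 - <<'E'
from cmpx import *
axis('w11',(314,327))
E
```

```text
0.0275 zoom px [313.6 304.5] px/mm 5.159473550835697
0.018 zoom px [313.5 296.8] px/mm 4.878753176850607
0.011 zoom px [313.4 291.7] px/mm 4.69070001603166
hole [0.64645304 0.16135522 0.05037427]
```

Run:
```python
import cv2
im=cv2.imread('pics/w11.png'); c=im[138:192,222:282]; cv2.imwrite('pics/w11y.png',cv2.convertScaleAbs(cv2.resize(c,None,fx=10,fy=10,interpolation=cv2.INTER_CUBIC),alpha=1.8,beta=20))
```

```text
(no output)
```

View pics/w11y.png

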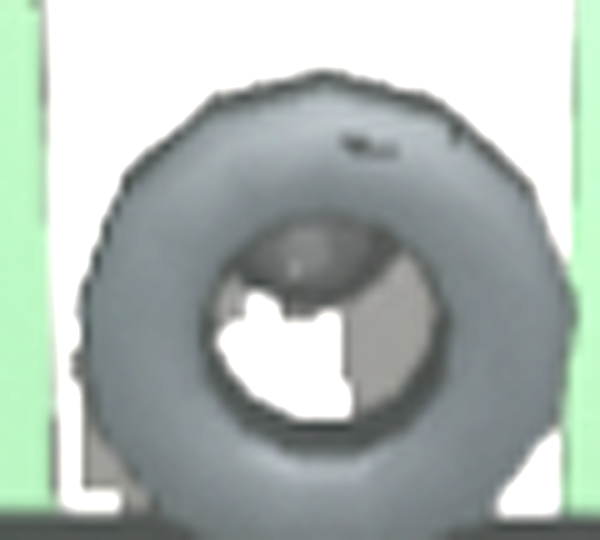

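```bash
python3 -m handwheel '{"offset":[[0,-0.014,0.021],[0.08,-0.014,0.021],[0.13,-0.014,0.021],[0.13,-0.014,0.021],[0.13,-0.014,0.021]],"rot":[[0,0,0],[0,0,0],[0,0,0],[0,0,0],[0,0,0]],"grip":[1,1,1,1,1]}'
python3 look.py w12
python3 - <<'E'
import cv2
from cmpx import *
im=cv2.imread('pics/w12.png'); c=im[138:192,222:282]; cv2.imwrite('pics/w12y.png',cv2.convertScaleAbs(cv2.resize(c,None,fx=10,fy=10,interpolation=cv2.INTER_CUBIC),alpha=1.8,beta=20))
axis('w12',(314,327))
E
```

```text
t: 15.35
position: [0.5958, 0.1673, 0.0318]
tool_rot: [0.024, -0.706, 0.024, 0.707]
ft_force: [-0.3, 0.3, -1.2]
finger_gap: 0.0583
t 15.35 pos [0.5958 0.1673 0.0318] gap 0.0583 off [-0.103  0.002 -0.019] rot [0.    0.001 0.   ] yawdeg -93.9
0.0275 zoom px [313.8 314.8] px/mm 5.544393915089065
0.018 zoom px [313.6 305.9] px/mm 5.221671979279773
0.011 zoom px [313.5 300.1] px/mm 5.006928382988684
hole [0.64423199 0.16260565 0.03895735]
```

View pics/w12y.png

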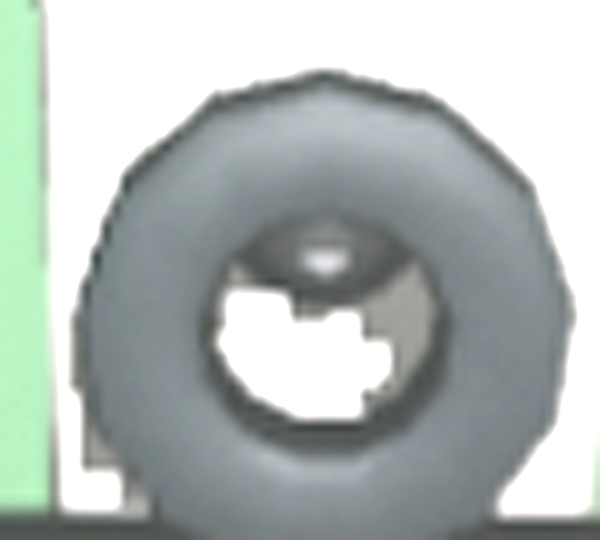

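```bash
python3 -m handwheel '{"offset":[[0.05,0,-0.006],[0.09,0,-0.006],[0.13,0,-0.006],[0.13,0,-0.006]],"rot":[[0,0,0],[0,0,0],[0,0,0],[0,0,0]],"grip":[1,1,1,1]}'
python3 look.py w13
python3 - <<'E'
import cv2
from cmpx import *
im=cv2.imread('pics/w13.png'); c=im[138:192,222:282]; cv2.imwrite('pics/w13y.png',cv2.convertScaleAbs(cv2.resize(c,None,fx=10,fy=10,interpolation=cv2.INTER_CUBIC),alpha=1.8,beta=20))
axis('w13',(314,327))
E
```

```text
t: 15.8
position: [0.5964, 0.1672, 0.0212]
tool_rot: [0.024, -0.706, 0.024, 0.707]
ft_force: [-0.7, 0.1, -2.0]
finger_gap: 0.0583
t 15.8 pos [0.5964 0.1672 0.0212] gap 0.0583 off [-0.236  0.002 -0.012] rot [0.    0.    0.001] yawdeg -93.9
0.0275 zoom px [314. 326.] px/mm 5.95434727622865
0.018 zoom px [313.8 315.9] px/mm 5.583707121967253
0.011 zoom px [313.7 309.2] px/mm 5.338835055823087
hole [0.64477387 0.1625456  0.02835959]
```

View pics/w13y.png

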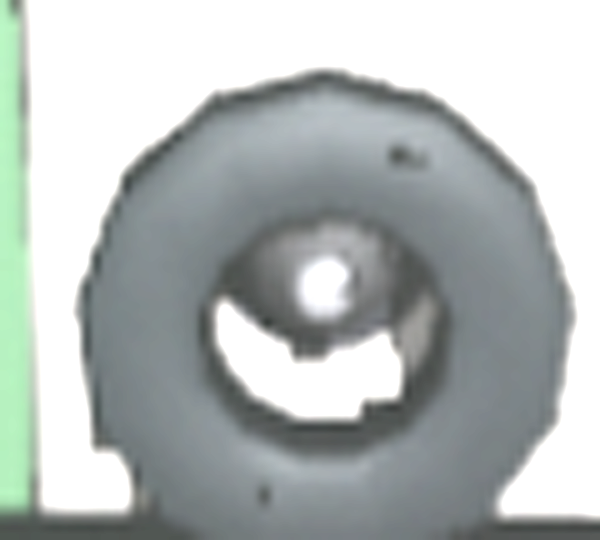

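```bash
python3 -m handwheel '{"offset":[[0.04,0,-0.005],[0.08,0,-0.005],[0.1,0,-0.005],[0.1,0,-0.005]],"rot":[[0,0,0],[0,0,0],[0,0,0],[0,0,0]],"grip":[1,1,1,1]}'
python3 look.py w14
python3 - <<'E'
import cv2
from cmpx import *
im=cv2.imread('pics/w14.png'); c=im[138:192,222:282]; cv2.imwrite('pics/w14y.png',cv2.convertScaleAbs(cv2.resize(c,None,fx=10,fy=10,interpolation=cv2.INTER_CUBIC),alpha=1.8,beta=20))
E
```

```text
t: 16.25
position: [0.597, 0.1673, 0.0139]
tool_rot: [0.024, -0.707, 0.024, 0.707]
ft_force: [-0.5, 0.6, 0.3]
finger_gap: 0.058
t 16.25 pos [0.597  0.1673 0.0139] gap 0.058 off [-0.326  0.003 -0.003] rot [0.    0.    0.001] yawdeg -93.9
```

View pics/w14y.png

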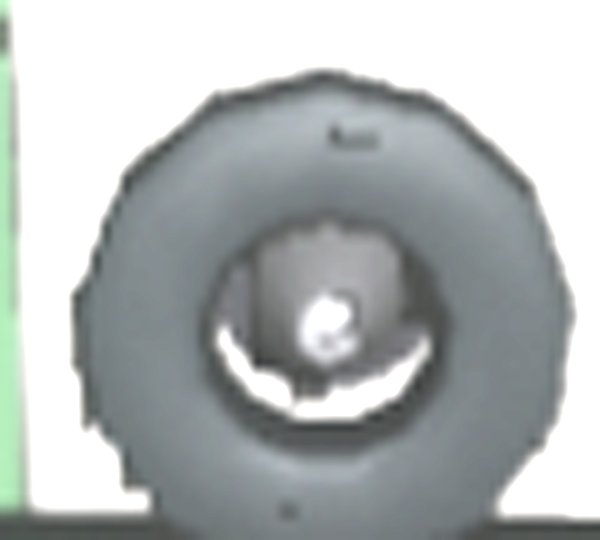

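```bash
python3 -m handwheel '{"offset":[[0.03,0,0],[0.03,0,0],[0.03,0,0]],"rot":[[0,0,0],[0,0,0],[0,0,0]],"grip":[1,1,1]}'
```

```text
t: 16.6
position: [0.5977, 0.1674, 0.0138]
tool_rot: [-0.024, 0.707, -0.024, -0.706]
ft_force: [-9.3, -1.4, 15.9]
finger_gap: 0.058
```

```bash
python3 -m handwheel '{"offset":[[-0.02,0,0],[-0.02,0,0],[-0.02,0,0],[-0.02,0,0],[-0.02,0,0]],"rot":[[0,0,0],[0,0,0],[0,0,0],[0,0,0],[0,0,0]],"grip":[1,-1,-1,-1,-1]}'
python3 -m handwheel '{"offset":[[-0.4,0,0],[-1,0,0],[-1,0,0]],"rot":[[0,0,0],[0,0,0],[0,0,0]],"grip":[-1,-1,-1]}'
python3 look.py w15
python3 - <<'E'
from h import *
plan([.442,.207,.13],-90)
E
```

```text
t: 17.1
position: [0.597, 0.1673, 0.0128]
tool_rot: [0.024, -0.707, 0.024, 0.707]
ft_force: [0.3, 0.5, -0.3]
finger_gap: 0.0856
t: 17.4
position: [0.602, 0.1682, 0.101]
tool_rot: [-0.025, 0.711, -0.023, -0.703]
ft_force: [0.9, 0.4, 1.3]
finger_gap: 0.0852
t 17.4 pos [0.602  0.1682 0.101 ] gap 0.0852 off [0.762 0.022 0.066] rot [ 0.    -0.007  0.003] yawdeg -93.9
t 17.45 pos [0.6005 0.1679 0.098 ] gap 0.0854 off [-0.415 -0.355  2.007] rot [-0.043 -0.005  0.002] yawdeg -93.9
```

View pics/w15.png

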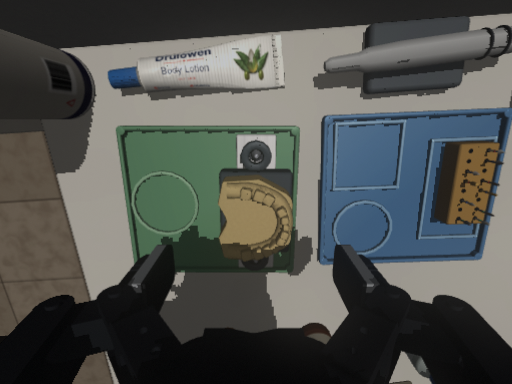

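Model is seated; the pin shows in the hole at (257,155), and the bur stand lies in its pocket at (468,183). Next is the dappen dish.

```bash
python3 -m handwheel '{"offset":[[-0.5,-0.18,0.5],[-0.5,-0.18,1],[-0.5,-0.18,1]],"rot":[[0,0,0],[0,0,0],[0,0,0]],"grip":[-1,-1,-1]}'
python3 -m handwheel '{"offset":[[0,-0.18,0.7],[0,-0.18,0.95],[0,-0.18,0.95]],"rot":[[0,0,0],[0,0,0],[0,0,0]],"grip":[-0.5,-0.5,-0.5]}'
python3 - <<'E'
from h import *
plan([.442,.207,.13],-93)
m=eyes.camera_model('wrist');snap('wrist','w16.png');
for n,z in(('dappen_mid',.03),('brown_bottle_mid',.05)): rect('wrist',n,z,m)
for n,z in(('dappen_mid',.015),('brown_bottle_mid',.039),('model_mid',.036)):
    t=eyes.tip_of('wrist',n)
    if t: print(n,t[0]['score'],t[0]['position'],np.round(onplane(m,[t[0]['position']],z),4))
E
```

```text
t: 17.75
position: [0.5126, 0.1874, 0.1311]
tool_rot: [0.023, -0.705, 0.023, 0.709]
ft_force: [0.6, -1.3, 0.6]
finger_gap: 0.0856
t: 18.05
position: [0.4399, 0.2068, 0.1312]
tool_rot: [0.023, -0.705, 0.023, 0.708]
ft_force: [0.2, 0.1, -0.5]
finger_gap: 0.0642
t 18.05 pos [0.4399 0.2068 0.1312] gap 0.0642 off [ 0.014 -0.004 -0.026] rot [-0.009  0.002 -0.   ] yawdeg -93.8
dappen_mid 0.88 [237.3, 172.0, 270.4, 209.0] rect@z [0.4452 0.2058] [0.0342 0.0342] 40.9
brown_bottle_mid 0.64 [237.3, 170.4, 270.7, 210.1] rect@z [0.4514 0.205 ] [0.03   0.0319] 86.2
dappen_mid 0.77 [255.1, 186.8] [[0.446  0.2037 0.015 ]]
brown_bottle_mid 0.79 [356.3, 193.6] [[0.4401 0.1134 0.039 ]]
```

View pics/w16.png

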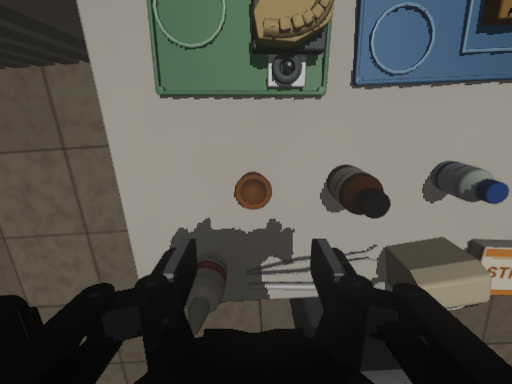

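```bash
python3 -m handwheel '{"offset":[[0.5,0.02,-0.064],[1,0.02,-0.064],[1,0.02,-0.064]],"rot":[[0,0,0],[0,0,0],[0,0,0]],"grip":[-0.5,-0.5,-0.5]}'
python3 - <<'E'
from h import *
plan([.4447,.205,.010],-93.8)
E
```

```text
t: 18.65
position: [0.4445, 0.2027, 0.0474]
tool_rot: [0.023, -0.703, 0.025, 0.71]
ft_force: [-1.9, -0.4, -0.9]
finger_gap: 0.064
t 18.65 pos [0.4445 0.2027 0.0474] gap 0.064 off [ 0.468 -0.03  -0.005] rot [-0.002  0.006 -0.002] yawdeg -93.9
```

```bash
python3 -m handwheel '{"offset":[[0.25,-0.02,0],[0.46,-0.02,0],[0.46,-0.02,0],[0.46,-0.02,0],[0.46,-0.02,0],[0.46,-0.02,0],[0.46,-0.02,0]],"rot":[[0,0.005,0],[0,0.005,0],[0,0.005,0],[0,0.005,0],[0,0.005,0],[0,0.005,0],[0,0.005,0]],"grip":[-0.5,-0.5,-0.5,1,1,1,1]}'
python3 -m handwheel '{"offset":[[-0.5,0,0],[-1,0,0],[-1,0,0]],"rot":[[0,0,0],[0,0,0],[0,0,0]],"grip":[1,1,1]}'
python3 - <<'E'
from h import *
plan([.6353,.0658,.11],-91.5)
snap('wrist','w17.png')
E
```

```text
t: 19.35
position: [0.4502, 0.2068, 0.0186]
tool_rot: [-0.025, 0.711, -0.023, -0.703]
ft_force: [-1.0, -0.2, 5.4]
finger_gap: 0.0315
t: 19.65
position: [0.4526, 0.2079, 0.104]
tool_rot: [-0.026, 0.713, -0.022, -0.7]
ft_force: [1.3, 0.6, 0.8]
finger_gap: 0.031
t 19.65 pos [0.4526 0.2079 0.104 ] gap 0.031 off [-0.039  1.616 -2.4  ] rot [-0.027 -0.012  0.003] yawdeg -93.9
```

View pics/w17.png

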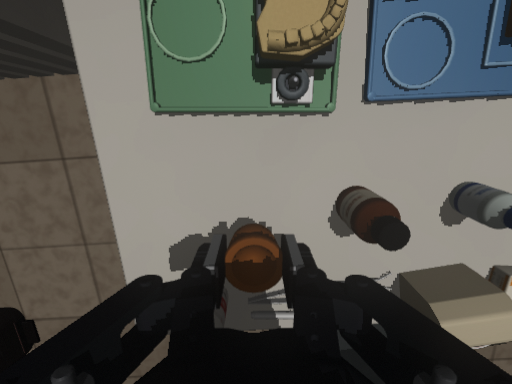

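```bash
python3 -m handwheel '{"offset":[[-0.3,0.5,-0.4],[-0.3,0.8,-0.9],[-0.3,0.8,-1]],"rot":[[0,0,0],[0,0,0],[0,0,0]],"grip":[1,1,1]}'
python3 -m handwheel '{"offset":[[0,0.5,-0.4],[0,0.8,-0.9],[0,0.8,-1]],"rot":[[-0.027,-0.01,0],[-0.027,-0.01,0],[-0.027,-0.01,0]],"grip":[1,1,1]}'
python3 - <<'E'
from h import *
plan([.6353,.0658,.06],-91.5)
E
```

```text
t: 20.0
position: [0.5266, 0.1338, 0.1222]
tool_rot: [-0.025, 0.711, -0.025, -0.702]
ft_force: [0.2, -0.3, -0.9]
finger_gap: 0.0316
t: 20.3
position: [0.6009, 0.0641, 0.1204]
tool_rot: [0.01, -0.704, 0.01, 0.71]
ft_force: [-0.7, 0.8, -0.6]
finger_gap: 0.0314
t 20.3 pos [0.6009 0.0641 0.1204] gap 0.0314 off [ 0.752 -0.034 -0.435] rot [-0.002  0.005 -0.   ] yawdeg -91.7
```

```bash
python3 -m handwheel '{"offset":[[0.2,-0.03,-0.43],[0.4,-0.03,-0.43],[0.4,-0.03,-0.43],[0.4,-0.03,-0.43]],"rot":[[0,0.005,0],[0,0.005,0],[0,0.005,0],[0,0.005,0]],"grip":[1,1,1,1]}'
python3 - <<'E'
from h import *
plan([.6353,.0658,.0216],-91.5)
o=get_obs();m=eyes.camera_model('wrist');im,d=snap('wrist','w18.png')
s=eyes.cut_out('wrist','dappen_mid')
if s:
    P=regcloud(m,s[0]['region'],d); print(s[0]['rect'],s[0]['score'],np.round(np.percentile(P,[2,50,98],axis=0),4).tolist())
    P=P[P[:,2]>np.percentile(P[:,2],70)];print('top ctr',(P.max(0)+P.min(0))/2)
E
```

```text
t: 20.7
position: [0.6311, 0.0698, 0.0881]
tool_rot: [0.009, -0.706, 0.008, 0.708]
ft_force: [-0.2, -0.4, 0.1]
finger_gap: 0.0315
t 20.7 pos [0.6311 0.0698 0.0881] gap 0.0315 off [ 0.831  0.049 -0.056] rot [0.001 0.002 0.001] yawdeg -91.4
[225.1, 223.0, 284.3, 293.7] 0.6 [[0.6082, 0.0539, 0.0049], [0.6262, 0.0694, 0.0953], [0.6423, 0.0844, 0.0991]]
top ctr [0.62605648 0.06900684 0.09988567]
```

View pics/w18.png

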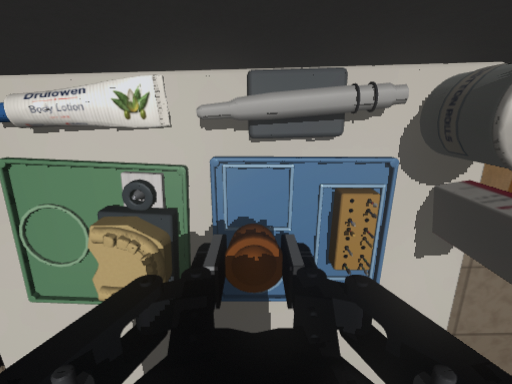

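```bash
python3 -m handwheel '{"offset":[[0.3,0.05,-0.115],[0.6,0.05,-0.115],[0.75,0.05,-0.115],[0.75,0.05,-0.115]],"rot":[[0,0,0],[0,0,0],[0,0,0],[0,0,0]],"grip":[1,1,1,1]}'
python3 - <<'E'
from h import *
plan([.640,.066,.0216],-91.5)
E
```

```text
t: 21.2
position: [0.6401, 0.0652, 0.0277]
tool_rot: [0.009, -0.706, 0.009, 0.708]
ft_force: [0.1, 0.3, -1.3]
finger_gap: 0.0317
t 21.2 pos [0.6401 0.0652 0.0277] gap 0.0317 off [ 0.076 -0.01   0.001] rot [0.001 0.002 0.001] yawdeg -91.5
```

```bash
python3 -m handwheel '{"offset":[[0.07,-0.01,0],[0.07,-0.01,0],[0.07,-0.01,0],[0.07,-0.01,0],[0.07,-0.01,0],[0.07,-0.01,0]],"rot":[[0,0,0],[0,0,0],[0,0,0],[0,0,0],[0,0,0],[0,0,0]],"grip":[1,1,1,-0.3,-0.3,-0.3]}'
python3 -m handwheel '{"offset":[[-0.5,0,0],[-1,0,0],[-1,0,0]],"rot":[[0,0,0],[0,0,0],[0,0,0]],"grip":[-0.3,-0.3,-0.3]}'
python3 - <<'E'
from h import *
m=eyes.camera_model('wrist');snap('wrist','w19.png');rect('wrist','dappen_mid',.033,m);rect('wrist','bur_stand_mid',.023,m);plan([.441,.01,.18],-91.5)
E
```

```text
t: 21.8
position: [0.6422, 0.0658, 0.024]
tool_rot: [-0.009, 0.707, -0.009, -0.707]
ft_force: [-0.0, -0.9, 0.3]
finger_gap: 0.0557
t: 22.1
position: [0.6466, 0.0658, 0.1114]
tool_rot: [-0.01, 0.711, -0.009, -0.703]
ft_force: [1.2, 0.0, 1.0]
finger_gap: 0.0556
dappen_mid 0.61 [237.1, 192.8, 273.3, 233.8] rect@z [0.6398 0.0647] [0.033  0.0375] 88.5
bur_stand_mid 0.71 [321.2, 199.5, 361.3, 273.1] rect@z [ 0.6116 -0.0134] [0.0358 0.0734] 88.7
t 22.25 pos [0.642  0.0657 0.1037] gap 0.0559 off [-0.956  0.76   2.493] rot [ 0.    -0.     0.001] yawdeg -91.5
```

View pics/w19.png

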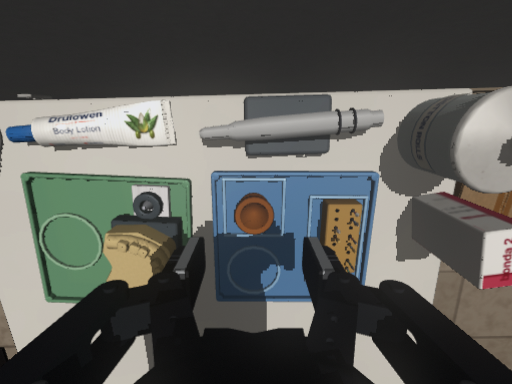

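```bash
python3 -m handwheel '{"offset":[[-0.3,0.2,0.4],[-0.5,0.35,0.9],[-0.5,0.35,1]],"rot":[[0,0,0],[0,0,0],[0,0,0]],"grip":[-0.5,-0.5,-0.5]}'
python3 -m handwheel '{"offset":[[0,0.2,0.4],[0,0.35,0.9],[0,0.35,1]],"rot":[[0,0,0],[0,0,0],[0,0,0]],"grip":[-0.5,-0.5,-0.5]}'
python3 -m handwheel '{"offset":[[0,0,0.4],[0,0,0.4],[0,0,0.4]],"rot":[[0,0,0],[0,0,0],[0,0,0]],"grip":[-0.5,-0.5,-0.5]}'
python3 - <<'E'
from h import *
m=eyes.camera_model('wrist');snap('wrist','w20.png');
for n,z in(('blue_cap_bottle_mid',.066),('bur_stand_mid',.023),('dappen_mid',.033)): rect('wrist',n,z,m)
t=eyes.tip_of('wrist','blue_cap_bottle_mid')
if t: print(t[0]['score'],t[0]['position'],np.round(onplane(m,[t[0]['position']],.033),4))
plan([.441,.01,.1],-91.5)
E
```

```text
t: 22.55
position: [0.558, 0.0388, 0.1429]
tool_rot: [0.009, -0.706, 0.009, 0.708]
ft_force: [1.0, 0.3, -0.2]
finger_gap: 0.064
t: 22.85
position: [0.4756, 0.0133, 0.1402]
tool_rot: [0.01, -0.705, 0.009, 0.709]
ft_force: [0.1, 0.6, -0.2]
finger_gap: 0.0642
t: 23.15
position: [0.4484, 0.0149, 0.1428]
tool_rot: [0.009, -0.707, 0.009, 0.707]
ft_force: [0.0, -0.1, -0.3]
finger_gap: 0.0642
blue_cap_bottle_mid 0.61 [241.5, 179.0, 271.4, 224.6] rect@z [0.452  0.0104] [0.0263 0.0382] 88.5
bur_stand_mid 0.84 [265.7, 0.3, 306.1, 56.8] rect@z [ 0.591  -0.0158] [0.0326 0.0425] 89.3
dappen_mid none
0.77 [258.2, 200.6] [[0.4427 0.0095 0.033 ]]
t 23.4 pos [0.4493 0.0147 0.1435] gap 0.0641 off [0.544 0.062 0.102] rot [ 0.001 -0.     0.001] yawdeg -91.5
```

View pics/w20.png

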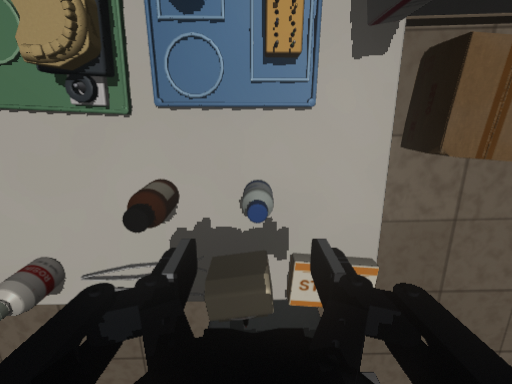

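```bash
python3 -m handwheel '{"offset":[[0.3,0.065,0.09],[0.6,0.065,0.09],[0.8,0.065,0.09],[0.8,0.065,0.09]],"rot":[[0,0,0],[0,0,0],[0,0,0],[0,0,0]],"grip":[-0.5,-0.5,-0.5,-0.5]}'
python3 - <<'E'
from h import *
plan([.442,.0095,.016],-91.5)
snap('wrist','w21.png')
E
```

```text
t: 23.8
position: [0.4395, 0.0099, 0.077]
tool_rot: [0.01, -0.705, 0.009, 0.709]
ft_force: [0.2, -0.3, -0.3]
finger_gap: 0.0638
t 23.8 pos [0.4395 0.0099 0.077 ] gap 0.0638 off [ 0.762  0.005 -0.035] rot [0.    0.003 0.001] yawdeg -91.5
```

View pics/w21.png

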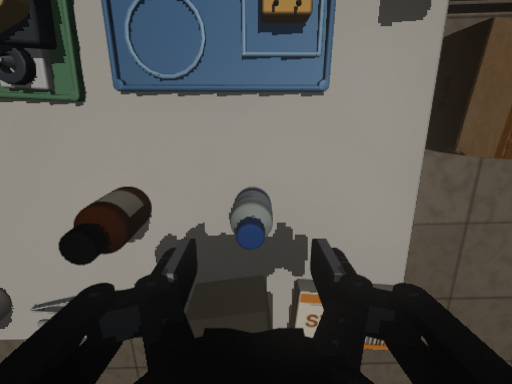

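```bash
python3 - <<'E'
from h import *
m=eyes.camera_model('wrist');print(onplane(m,[[250,234]],.066),onplane(m,[[252,197]],.004)); plan([.442,.0095,.016],-91.5)
E
python3 -m handwheel '{"offset":[[0.3,0,-0.03],[0.6,0,-0.03],[0.76,0,-0.03],[0.76,0,-0.03]],"rot":[[0,0,0],[0,0,0],[0,0,0],[0,0,0]],"grip":[-0.5,-0.5,-0.5,-0.5]}'
```

```text
[[0.44430271 0.01087835 0.066     ]] [[0.44914383 0.00982908 0.004     ]]
t 23.85 pos [0.4405 0.0098 0.0785] gap 0.0641 off [ 0.781  0.004 -0.021] rot [0.    0.002 0.001] yawdeg -91.5
t: 24.25
position: [0.4427, 0.0098, 0.0177]
tool_rot: [0.009, -0.706, 0.009, 0.708]
ft_force: [-1.5, 0.4, -0.1]
finger_gap: 0.0643
```

```bash
python3 -m handwheel '{"offset":[[0,0,0],[0,0,0],[0,0,0],[0,0,0],[0,0,0]],"rot":[[0,0,0],[0,0,0],[0,0,0],[0,0,0],[0,0,0]],"grip":[1,1,1,1,1]}'
python3 -m handwheel '{"offset":[[-0.4,0,0],[-0.9,0,0],[-0.9,0,0]],"rot":[[0,0,0],[0,0,0],[0,0,0]],"grip":[1,1,1]}'
python3 - <<'E'
from h import *
plan([.5673,.0676,.10],-91.5)
m=eyes.camera_model('wrist');im,d=snap('wrist','w22.png')
E
```

```text
t: 24.75
position: [0.445, 0.0095, 0.0203]
tool_rot: [-0.009, 0.708, -0.009, -0.706]
ft_force: [-1.5, -0.2, 4.9]
finger_gap: 0.0283
t: 25.05
position: [0.4481, 0.0092, 0.0972]
tool_rot: [-0.009, 0.711, -0.009, -0.703]
ft_force: [-0.3, 0.5, 0.4]
finger_gap: 0.0278
t 25.05 pos [0.4481 0.0092 0.0972] gap 0.0278 off [-0.019 -0.768 -1.471] rot [ 0.    -0.007  0.   ] yawdeg -91.5
```

View pics/w22.png

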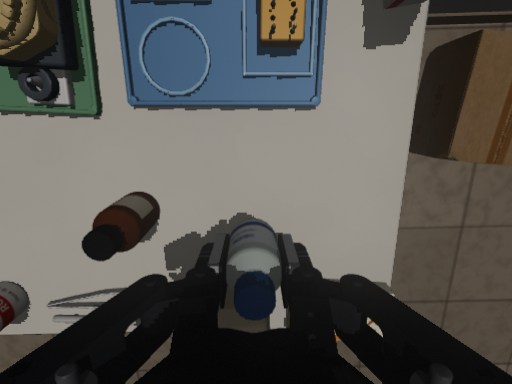

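```bash
python3 -m handwheel '{"offset":[[0,-0.4,-0.4],[0,-0.77,-0.8],[0,-0.77,-1]],"rot":[[0,-0.003,0],[0,-0.003,0],[0,-0.003,0]],"grip":[1,1,1]}'
python3 -m handwheel '{"offset":[[0.2,0,-0.4],[0.4,0,-0.47],[0.4,0,-0.47],[0.4,0,-0.47]],"rot":[[0,0,0],[0,0,0],[0,0,0],[0,0,0]],"grip":[1,1,1,1]}'
python3 - <<'E'
from h import *
plan([.5673,.0676,.0243],-91.5)
m=eyes.camera_model('wrist');im,d=snap('wrist','w23.png')
E
```

```text
t: 25.4
position: [0.5267, 0.072, 0.0903]
tool_rot: [0.009, -0.706, 0.007, 0.708]
ft_force: [-1.3, -0.2, -0.1]
finger_gap: 0.0282
t: 25.8
position: [0.5612, 0.0682, 0.0575]
tool_rot: [0.009, -0.704, 0.009, 0.71]
ft_force: [0.2, 0.1, -0.4]
finger_gap: 0.0277
t 25.8 pos [0.5612 0.0682 0.0575] gap 0.0277 off [ 0.415  0.006 -0.079] rot [0.    0.005 0.001] yawdeg -91.5
```

View pics/w23.png

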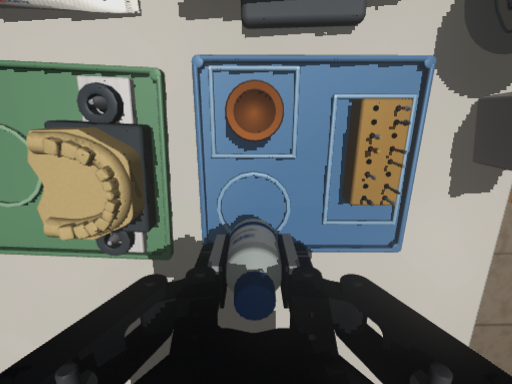

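```bash
python3 -m handwheel '{"offset":[[0.1,0.006,-0.08],[0.25,0.006,-0.08],[0.41,0.006,-0.08],[0.41,0.006,-0.08]],"rot":[[0,0.004,0],[0,0.004,0],[0,0.004,0],[0,0.004,0]],"grip":[1,1,1,1]}'
python3 - <<'E'
from h import *
plan([.5673,.0676,.0233],-91.5)
E
```

```text
t: 26.25
position: [0.5678, 0.0676, 0.0239]
tool_rot: [0.009, -0.707, 0.009, 0.707]
ft_force: [0.0, 0.3, -0.2]
finger_gap: 0.0278
t 26.25 pos [0.5678 0.0676 0.0239] gap 0.0278 off [0.007 0.    0.007] rot [0.    0.    0.001] yawdeg -91.5
```

```bash
python3 -m handwheel '{"offset":[[0.01,0,0],[0.01,0,0],[0.01,0,0],[0.01,0,0],[0.01,0,0]],"rot":[[0,0,0],[0,0,0],[0,0,0],[0,0,0],[0,0,0]],"grip":[1,-0.3,-0.3,-0.3,-0.3]}'
python3 -m handwheel '{"offset":[[-0.3,0,0],[-0.8,0,0],[-1,0,0],[-1,0,0]],"rot":[[0,0,0],[0,0,0],[0,0,0],[0,0,0]],"grip":[-0.3,-0.3,-0.3,-0.3]}'
python3 - <<'E'
from h import *
plan([.441,.11,.14],-91.5)
m=eyes.camera_model('wrist');im,d=snap('wrist','w24.png')
for n in('bur_stand_mid','dappen_mid','blue_cap_bottle_mid'):
    s=eyes.cut_out('wrist',n)
    if s:
        P=regcloud(m,s[0]['region'],d); print(n,s[0]['rect'],np.round(np.percentile(P,[2,50,98],axis=0),4).tolist())
E
```

```text
t: 26.75
position: [0.5689, 0.0676, 0.0251]
tool_rot: [-0.009, 0.708, -0.009, -0.706]
ft_force: [-0.7, 0.2, 0.2]
finger_gap: 0.0557
t: 27.15
position: [0.5714, 0.0676, 0.1089]
tool_rot: [-0.009, 0.71, -0.009, -0.704]
ft_force: [0.1, 1.0, 0.5]
finger_gap: 0.0557
t 27.15 pos [0.5714 0.0676 0.1089] gap 0.0557 off [-0.403 -0.489  1.64 ] rot [ 0.    -0.005  0.001] yawdeg -91.5
bur_stand_mid [324.2, 117.0, 373.7, 201.0] [[0.5756, -0.0308, 0.0055], [0.6115, -0.0134, 0.0219], [0.6423, 0.0004, 0.0345]]
dappen_mid [233.7, 102.3, 275.2, 150.6] [[0.6217, 0.0496, 0.0217], [0.6374, 0.0649, 0.03], [0.6527, 0.0801, 0.0326]]
blue_cap_bottle_mid [234.6, 190.7, 270.3, 245.1] [[0.5558, 0.0543, 0.0063], [0.5715, 0.0678, 0.0495], [0.5797, 0.0816, 0.0686]]
```

View pics/w24.png

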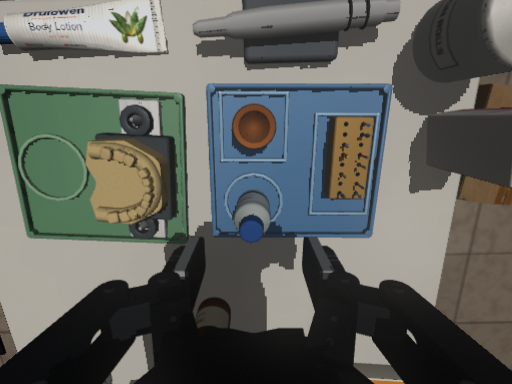

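```bash
cat > trayfit.py <<'E'
from h import *
def fit(m,pts,z=.009,loc=[[.07,.078],[.07,-.078],[-.07,-.078],[-.07,.078]]):
    W=onplane(m,pts,z)[:,:2]; L=np.array(loc); c=W-W.mean(0);l=L-L.mean(0); th=np.arctan2((l[:,0]*c[:,1]-l[:,1]*c[:,0]).sum(),(l*c).sum())
    Rm=np.array([[np.cos(th),-np.sin(th)],[np.sin(th),np.cos(th)]]); o=W.mean(0)-Rm@L.mean(0)
    print('yaw',round(np.degrees(th),2),'org',np.round(o,4),'res mm',np.round((W-(L@Rm.T+o))*1e3,1).tolist()); return Rm,o
E
python3 - <<'E'
from trayfit import *
m=eyes.camera_model('wrist')
Rm,o=fit(m,[[208,86],[390,85],[372,236],[211,236]])
for n,p in dict(bur=(.609,-.0152),dap=(.6372,.065)).items(): print(n,Rm.T@(np.array(p)-o))
# top face corners of bur block z=.023
W=onplane(m,[[333,117],[374,117],[366,199],[329,198]],.023);print(W);print(Rm.T@(W.mean(0)[:2]-o))
print('pocket',[Rm.T@(w-o) for w in onplane(m,[[315,114],[381,114],[372,214],[310,214]],.007)[:,:2]])
print('cap',Rm.T@(onplane(m,[[252,230]],.069)[0,:2]-o))
E
```

```text
yaw -1.5 org [0.5969 0.0294] res mm [[-4.2, -4.9], [-3.2, 4.6], [3.8, 1.8], [3.6, -1.5]]
bur [ 0.01324366 -0.04431187]
dap [0.03933182 0.03659974]
[[ 0.6383512   0.00249092  0.023     ]
 [ 0.63750619 -0.0295339   0.023     ]
 [ 0.57028576 -0.0297242   0.023     ]
 [ 0.57199381  0.0019092   0.023     ]]
[ 0.00874049 -0.04294393]
pocket [array([ 0.04436045, -0.01510379]), array([ 0.04435199, -0.07023115]), array([-0.04473817, -0.0741628 ]), array([-0.04477522, -0.01641634])]
cap [-0.03350021  0.03734653]
```

```bash
python3 -m handwheel '{"offset":[[-0.4,-0.2,0.4],[-0.4,-0.5,0.8],[-0.4,-0.55,0.82]],"rot":[[0,0,0],[0,0,0],[0,0,0]],"grip":[-0.6,-0.6,-0.6]}'
python3 -m handwheel '{"offset":[[0,0,0.5],[0,0,0.82],[0,0,0.82]],"rot":[[0,0,0],[0,0,0],[0,0,0]],"grip":[-0.6,-0.6,-0.6]}'
python3 - <<'E'
from h import *
plan([.442,.112,.1],-91.5)
m=eyes.camera_model('wrist');im,d=snap('wrist','w25.png')
t=eyes.tip_of('wrist','brown_bottle_mid')
if t: print(t[0]['score'],t[0]['position'],np.round(onplane(m,[t[0]['position']],.039),4))
s=eyes.cut_out('wrist','brown_bottle_mid')
if s:
    P=regcloud(m,s[0]['region'],d); print(s[0]['rect'],np.round(np.percentile(P,[2,50,98],axis=0),4).tolist()); P=P[P[:,2]>.074]; print('cap',(P.min(0)+P.max(0))/2)
E
```

```text
t: 27.65
position: [0.5007, 0.1149, 0.1351]
tool_rot: [0.009, -0.706, 0.008, 0.708]
ft_force: [0.5, -0.5, -0.4]
finger_gap: 0.0684
t: 27.95
position: [0.4351, 0.1148, 0.1343]
tool_rot: [0.009, -0.706, 0.009, 0.708]
ft_force: [1.1, 0.2, -0.4]
finger_gap: 0.0686
t 27.95 pos [0.4351 0.1148 0.1343] gap 0.0686 off [ 0.429  0.033 -0.088] rot [0.001 0.002 0.   ] yawdeg -91.4
0.63 [254.3, 191.9] [[0.4421 0.1128 0.039 ]]
[233.3, 167.8, 274.3, 221.5] [[0.4335, 0.0968, 0.0134], [0.4496, 0.112, 0.0567], [0.4597, 0.1275, 0.0777]]
cap [0.44225613 0.11164019 0.07626954]
```

View pics/w25.png

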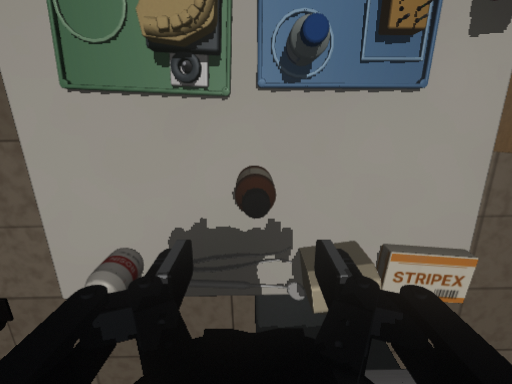

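```bash
python3 -m handwheel '{"offset":[[0.3,0.033,-0.085],[0.6,0.033,-0.085],[0.6,0.033,-0.085]],"rot":[[0,0,0],[0,0,0],[0,0,0]],"grip":[-0.6,-0.6,-0.6]}'
python3 - <<'E'
from h import *
plan([.442,.112,.024],-91.5)
E
```

```text
t: 28.4
position: [0.4436, 0.1114, 0.0853]
tool_rot: [0.009, -0.705, 0.009, 0.709]
ft_force: [-0.7, -0.2, -0.5]
finger_gap: 0.0681
t 28.4 pos [0.4436 0.1114 0.0853] gap 0.0681 off [ 0.767 -0.007  0.017] rot [-0.     0.003 -0.   ] yawdeg -91.5
```

```bash
python3 -m handwheel '{"offset":[[0.3,0,0.017],[0.6,0,0.017],[0.76,0,0.017],[0.76,0,0.017],[0.76,0,0.017],[0.76,0,0.017],[0.76,0,0.017],[0.76,0,0.017]],"rot":[[0,0,0],[0,0,0],[0,0,0],[0,0,0],[0,0,0],[0,0,0],[0,0,0],[0,0,0]],"grip":[-0.6,-0.6,-0.6,-0.6,1,1,1,1]}'
python3 -m handwheel '{"offset":[[-0.4,0,0],[-0.9,0,0],[-1,0,0]],"rot":[[0,0,0],[0,0,0],[0,0,0]],"grip":[1,1,1]}'
python3 - <<'E'
from h import *
plan([.604,.248,.12],-91.5)
E
```

```text
t: 29.2
position: [0.4458, 0.1124, 0.0298]
tool_rot: [-0.01, 0.709, -0.008, -0.705]
ft_force: [0.6, 0.3, 7.5]
finger_gap: 0.0336
t: 29.5
position: [0.4472, 0.1125, 0.1133]
tool_rot: [-0.01, 0.71, -0.008, -0.704]
ft_force: [1.3, 0.1, -0.7]
finger_gap: 0.0339
t 29.5 pos [0.4472 0.1125 0.1133] gap 0.0339 off [-0.062 -1.743 -1.917] rot [ 0.    -0.006  0.001] yawdeg -91.5
```

```bash
python3 -m handwheel '{"offset":[[-0.15,-0.4,-0.4],[-0.15,-0.85,-0.85],[-0.15,-0.9,-1]],"rot":[[0,-0.003,0],[0,-0.003,0],[0,-0.003,0]],"grip":[1,1,1]}'
python3 -m handwheel '{"offset":[[0,-0.4,-0.4],[0,-0.85,-0.85],[0,-0.85,-0.95],[0,-0.85,-0.95]],"rot":[[0,0,0],[0,0,0],[0,0,0],[0,0,0]],"grip":[1,1,1,1]}'
python3 - <<'E'
from h import *
plan([.604,.248,.06],-91.5)
m=eyes.camera_model('wrist');im,d=snap('wrist','w26.png')
E
```

```text
t: 29.8
position: [0.5282, 0.185, 0.1204]
tool_rot: [0.009, -0.707, 0.008, 0.707]
ft_force: [-0.3, -1.1, -1.7]
finger_gap: 0.0337
t: 30.2
position: [0.6039, 0.2484, 0.1187]
tool_rot: [0.009, -0.706, 0.009, 0.709]
ft_force: [-0.2, -0.6, -1.4]
finger_gap: 0.0337
t 30.2 pos [0.6039 0.2484 0.1187] gap 0.0337 off [ 0.734  0.005 -0.004] rot [0.001 0.003 0.   ] yawdeg -91.4
```

View pics/w26.png

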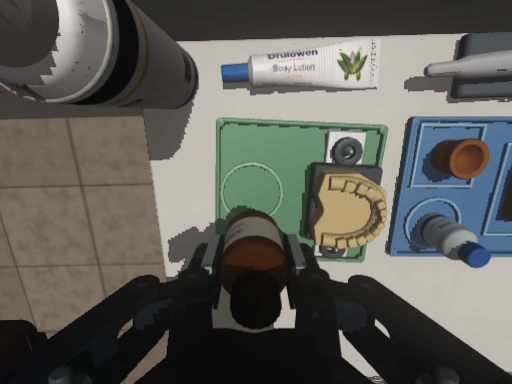

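Run:
```python
from h import *
m=eyes.camera_model('wrist');print(onplane(m,[[195,80],[180,107]],0.0), np.array(m['cam_to_world'])[:3,3])
im,d=snap('wrist','w27.png')
P=regcloud(m,np.pad(np.ones((110,190),bool),((0,274),(0,322))),d);P=P[(P[:,2]>.02)&(P[:,2]<.2)]
for a,b in((.02,.06),(.06,.1),(.1,.14),(.14,.2)):
    q=P[(P[:,2]>a)&(P[:,2]<b)]; print(a,len(q),np.round(np.percentile(q,[2,98],axis=0),3).tolist() if len(q) else '')
```

```text
[[0.70750873 0.29578625 0.        ]
 [0.68523427 0.31144433 0.        ]] [0.67842412 0.24504489 0.26037418]
0.02 767 [[0.685, 0.293, 0.022], [0.727, 0.316, 0.059]]
0.06 1598 [[0.685, 0.293, 0.061], [0.727, 0.316, 0.099]]
0.1 3413 [[0.685, 0.293, 0.101], [0.725, 0.316, 0.14]]
0.14 11892 [[0.686, 0.293, 0.142], [0.714, 0.326, 0.181]]
```

```bash
python3 -m handwheel '{"offset":[[0.3,0,0],[0.6,0,0],[0.85,0,0],[0.85,0,0]],"rot":[[0,0,0],[0,0,0],[0,0,0],[0,0,0]],"grip":[1,1,1,1]}'
python3 - <<'E'
from h import *
plan([.604,.248,.033],-91.5)
E
```

```text
t: 30.7
position: [0.6, 0.2463, 0.049]
tool_rot: [0.009, -0.704, 0.01, 0.71]
ft_force: [-0.3, -0.0, -1.6]
finger_gap: 0.0339
t 30.7 pos [0.6    0.2463 0.049 ] gap 0.0339 off [ 0.2   -0.023 -0.052] rot [-0.     0.005 -0.001] yawdeg -91.5
```

```bash
python3 -m handwheel '{"offset":[[0.1,-0.02,-0.05],[0.2,-0.02,-0.05],[0.2,-0.02,-0.05],[0.2,-0.02,-0.05]],"rot":[[0,0.004,0],[0,0.004,0],[0,0.004,0],[0,0.004,0]],"grip":[1,1,1,1]}'
python3 - <<'E'
from h import *
plan([.604,.248,.033],-91.5)
E
```

```text
t: 31.1
position: [0.6075, 0.2496, 0.0365]
tool_rot: [-0.009, 0.708, -0.009, -0.706]
ft_force: [0.0, 0.3, -1.1]
finger_gap: 0.0335
t 31.1 pos [0.6075 0.2496 0.0365] gap 0.0335 off [0.043 0.022 0.043] rot [ 0.    -0.002  0.001] yawdeg -91.5
```

```bash
python3 -m handwheel '{"offset":[[0.04,0.02,0.04],[0.04,0.02,0.04],[0.04,0.02,0.04],[0.04,0.02,0.04],[0.04,0.02,0.04],[0.04,0.02,0.04],[0.04,0.02,0.04]],"rot":[[0,0,0],[0,0,0],[0,0,0],[0,0,0],[0,0,0],[0,0,0],[0,0,0]],"grip":[1,1,1,-0.2,-0.2,-0.2,-0.2]}'
python3 - <<'E'
from h import *
plan([.604,.248,.033],-91.5)
E
python3 -m handwheel '{"offset":[[-0.3,0,0],[-0.7,0,0],[-1,0,0],[-1,0,0]],"rot":[[0,0,0],[0,0,0],[0,0,0],[0,0,0]],"grip":[-0.2,-0.2,-0.2,-0.2]}'
python3 -m handwheel '{"offset":[[-0.4,0.4,0.3],[-0.8,0.9,0.6],[-0.8,1,0.6],[-0.8,1,0.6],[-0.8,1,0.6]],"rot":[[0,0,0],[0,0,0],[0,0,0],[0,0,0],[0,0,0]],"grip":[-0.6,-0.6,-0.6,-0.6,-0.6]}'
python3 - <<'E'
from h import *
import pickle
plan([.604,-.01,.15],-91.5)
m=eyes.camera_model('wrist');im,d=snap('wrist','w28.png');pickle.dump((m,d),open('w28.pkl','wb'))
cv2.imwrite('pics/w28z.png',cv2.resize(im[60:270],None,fx=1.5,fy=1.5)[:,:,::-1])
E
```

```text
t: 31.8
position: [0.6042, 0.2481, 0.0329]
tool_rot: [-0.009, 0.708, -0.009, -0.706]
ft_force: [0.2, -0.3, 0.8]
finger_gap: 0.0513
t 31.8 pos [0.6042 0.2481 0.0329] gap 0.0513 off [-0.002  0.002  0.002] rot [ 0.    -0.002  0.001] yawdeg -91.5
t: 32.2
position: [0.6068, 0.249, 0.1182]
tool_rot: [-0.01, 0.711, -0.008, -0.703]
ft_force: [0.9, -0.1, 0.8]
finger_gap: 0.0514
t: 32.7
position: [0.5535, 0.1694, 0.1756]
tool_rot: [-0.01, 0.708, -0.009, -0.706]
ft_force: [-0.4, 0.5, -0.0]
finger_gap: 0.0686
t 32.7 pos [0.5535 0.1694 0.1756] gap 0.0686 off [ 0.319  2.226 -0.689] rot [-0.    -0.002  0.001] yawdeg -91.5
```

View pics/w28.png

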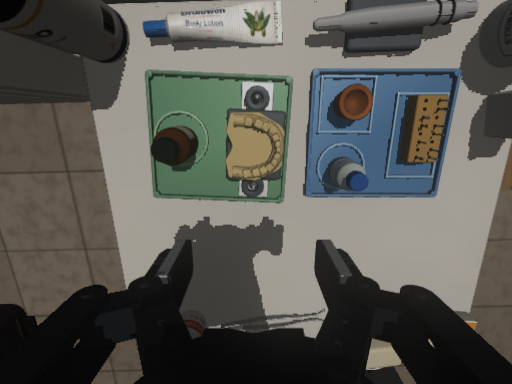

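```bash
python3 -m handwheel '{"offset":[[0,0.5,0],[0,1,0],[0,1,0]],"rot":[[0,0,0],[0,0,0],[0,0,0]],"grip":[-0.6,-0.6,-0.6]}'
python3 -m handwheel '{"offset":[[0,0.4,0],[0,0.9,0],[0,0.9,0],[0,0.9,0],[0,0.9,0]],"rot":[[0,0,0],[0,0,0],[0,0,0],[0,0,0],[0,0,0]],"grip":[-0.6,-0.6,-0.6,-0.6,-0.6]}'
python3 - <<'E'
from h import *
import pickle
plan([.604,-.01,.15],-91.5)
m=eyes.camera_model('wrist');im,d=snap('wrist','w29.png');pickle.dump((m,d),open('w29.pkl','wb'))
cv2.imwrite('pics/w29z.png',cv2.resize(im[40:240,130:390],None,fx=3,fy=3,interpolation=cv2.INTER_CUBIC)[:,:,::-1])
E
```

```text
t: 33.05
position: [0.5513, 0.0864, 0.1748]
tool_rot: [-0.01, 0.707, -0.01, -0.707]
ft_force: [0.7, -0.1, -0.1]
finger_gap: 0.0681
t: 33.55
position: [0.5497, 0.0187, 0.1756]
tool_rot: [-0.009, 0.708, -0.008, -0.706]
ft_force: [-0.8, -0.3, -0.5]
finger_gap: 0.0682
t 33.55 pos [0.5497 0.0187 0.1756] gap 0.0682 off [ 0.321  0.343 -0.687] rot [ 0.001 -0.001  0.001] yawdeg -91.4
```

View pics/w29z.png

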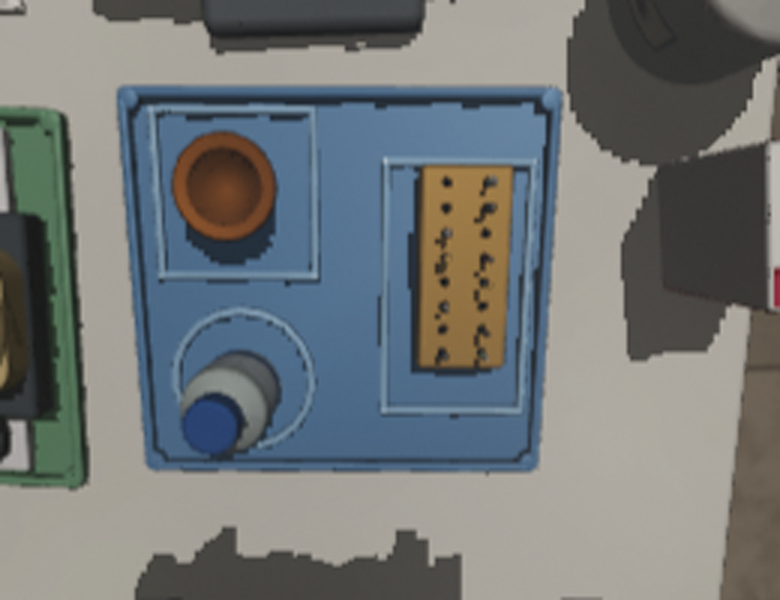

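Run:
```python
from trayfit import *
import pickle
m,d=pickle.load(open('w29.pkl','rb'))
q=lambda L:np.array(L)/3+[130,40]-.33
Rm,o=fit(m,q([[118,88],[561,90],[538,470],[150,470]]))
T=lambda L,z:np.round([Rm.T@(w-o)*1e3 for w in onplane(m,q(L),z)[:,:2]],1)
for z in(.023,.027): 
    t=T([[423,166],[513,168],[504,369],[414,369]],z);print('bur',z,t.tolist(),t.mean(0))
p=T([[385,162],[534,162],[518,409],[383,409]],.007);print('pocket',p.tolist(),p.mean(0))
print('dap',T([[224,187]],.033),'sq',T([[155,110],[313,112],[315,276],[163,275]],.007).mean(0))
print('cap',T([[212,423]],.069),'well',T([[245,378]],.007))
k=T([[418,190]],.02)
pts=q([[440,200],[465,190],[500,195],[465,260],[465,340],[430,330],[495,340]]); dd=np.array([d[int(v+.5),int(u+.5)] for u,v in pts]);print(np.round(cloud(m,pts,dd)[:,2],4))
```

```text
yaw -1.45 org [0.6006 0.0275] res mm [[-1.0, -1.3], [-1.5, 1.6], [1.3, 1.2], [1.2, -1.6]]
bur 0.023 [[42.9, -28.4], [42.3, -58.9], [-26.2, -59.1], [-26.2, -26.4]] [  8.2 -43.2]
bur 0.027 [[42.7, -28.1], [42.0, -58.2], [-25.5, -58.5], [-25.6, -26.2]] [  8.4  -42.75]
pocket [[45.3, -15.7], [45.3, -68.9], [-44.6, -67.9], [-44.6, -15.5]] [  0.35 -42.  ]
dap [[35.7 37.6]] sq [33.925 37.7  ]
cap [[-35.5  38.9]] well [[-32.5  37.6]]
[0.0225 0.023  0.022  0.0222 0.0215 0.0222 0.0236]
```

Bur stand is flat on the floor, inside the ribs, about 8 mm off centre along the pocket (12 mm allowed; the ribs cap it at 9). Now I'll check the crown tray.

```bash
python3 -m handwheel '{"offset":[[0,-0.5,0],[0,-1,0],[0,-1,0]],"rot":[[0,0,0],[0,0,0],[0,0,0]],"grip":[-0.6,-0.6,-0.6]}'
python3 -m handwheel '{"offset":[[0,-0.5,0.4],[0,-1,0.4],[0,-1,0.4],[0,-1,0.4],[0,-1,0.4]],"rot":[[0,0,0],[0,0,0],[0,0,0],[0,0,0],[0,0,0]],"grip":[-0.6,-0.6,-0.6,-0.6,-0.6]}'
python3 - <<'E'
from h import *
import pickle
o=get_obs();print(o['position'],o['t'])
m=eyes.camera_model('wrist');im,d=snap('wrist','w30.png');pickle.dump((m,d),open('w30.pkl','wb'))
cv2.imwrite('pics/w30z.png',cv2.resize(im[20:220,110:370],None,fx=3,fy=3,interpolation=cv2.INTER_CUBIC)[:,:,::-1])
snap('scene','s2.png')
E
```

```text
t: 33.9
position: [0.5513, 0.1027, 0.1764]
tool_rot: [-0.008, 0.708, -0.006, -0.706]
ft_force: [-0.2, 0.1, -0.5]
finger_gap: 0.0684
t: 34.4
position: [0.522, 0.1777, 0.1765]
tool_rot: [-0.009, 0.708, -0.009, -0.706]
ft_force: [-0.2, -0.3, 0.5]
finger_gap: 0.0684
[0.52196781 0.177714   0.17645206] 34.4
```

View pics/w30z.png

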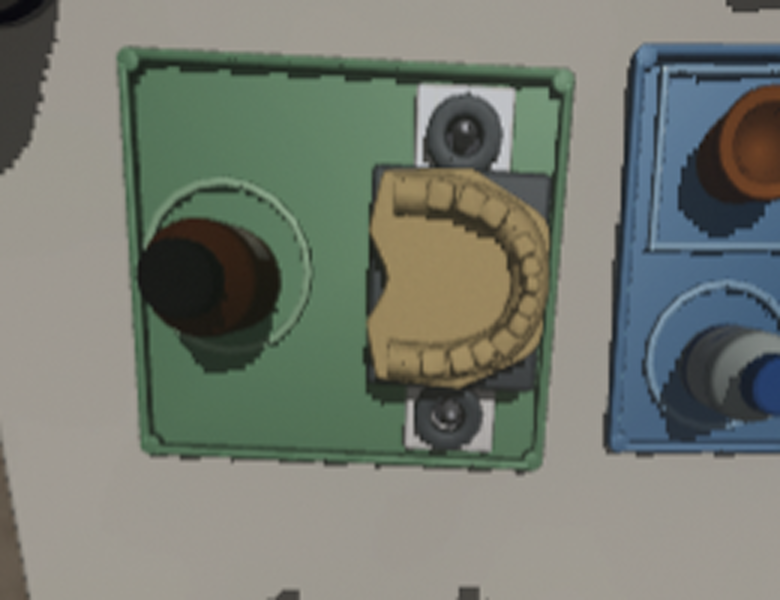

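View pics/s2.png

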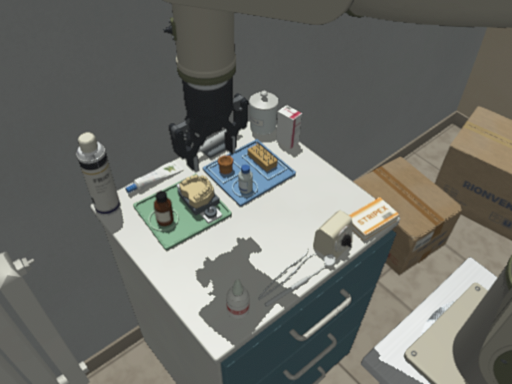

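Run:
```python
from trayfit import *
import pickle
m,d=pickle.load(open('w30.pkl','rb'))
q=lambda L:np.array(L)/3+[110,20]-.33
Rm,o=fit(m,q([[119,50],[574,72],[541,469],[142,452]]))
T=lambda L,z:np.round([Rm.T@(w-o)*1e3 for w in onplane(m,q(L),z)[:,:2]],1)
print('cap',T([[181,280]],.081),'well R,top',T([[311,270],[225,179]],.007))
print('holes',T([[464,133],[448,414]],.021))
def Z(L):
    pts=q(L);return np.round([cloud(m,[p],[d[int(p[1]+.5),int(p[0]+.5)]])[0,2] for p in pts],4)
print('lugs',Z([[436,140],[493,140],[464,105],[422,415],[474,415],[448,440]]),'base',Z([[385,180],[540,190],[530,375]]),'cap',Z([[181,280],[160,280],[200,270]]),'plate',Z([[425,95],[505,100],[413,440],[485,440]]))
r=eyes.cut_out('scene','dropper_mid');t=eyes.tip_of('scene','dropper_mid');print(t[0],r[0]['rect'])
```

```text
yaw -3.95 org [0.6011 0.2061] res mm [[-1.6, -1.3], [-1.3, 1.4], [1.5, 1.0], [1.3, -1.1]]
cap [[-4.2 38.1]] well R,top [[ 1.  12.4]
 [30.2 42.7]]
holes [[ 46.3 -40.2]
 [-47.  -39.5]]
lugs [0.0208 0.0199 0.0203 0.0205 0.0191 0.0197] base [0.0461 0.0272 0.0275] cap [0.0795 0.0805 0.0795] plate [0.0092 0.0099 0.0107 0.0096]
{'position': [238.0, 296.7], 'score': 0.63} [223.6, 279.8, 249.0, 317.3]
```

Run:
```python
from rig import bot
print(bot.hand_in())
```

```text
the job is handed in; nothing more can be done
None
```

Both kits are made up and the job is handed in at about 34 s of the 106 s allowed; no verdict is reported.

**Green tray:**
- **Jaw model:** it is home on both pins. The hole centres measure (46.3, −40.2) and (−47.0, −39.5) mm against ±47, −41. The lug tops sit about 10 mm above the plate, and both pins show in the holes.
- **Brown bottle:** it stands in the round well. Its cap measures about 4 to 5 mm off the middle in x and y, and the cap height fits a bottle on the floor.

**Blue tray:**
- **Dappen dish:** about 2 mm from the middle of the square pocket.
- **Blue-cap bottle:** also about 2 mm from the middle of the round well.
- **Bur stand:** lengthwise, flat on the floor and inside the ribs. It sits about 8 mm off centre along the pocket, against 12 allowed, and I left it there. One earlier reading gave over 13 mm, but the arm was still moving and its tray fit was poor. The later, settled reading gave 8 mm.

The dropper bottle is still standing within a few pixels of where it was. The gripper was open and well clear of everything at hand-in.

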